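# Lay up a mallet-head blank on the press stand

## Task

Lay the three wooden discs flat on the press stand's round platen as a centred stack, the large one first, then the medium, then the small on top, with the steps even all round; set each down gently without letting it drop, and let go of it. Once all three lie there, press the stack straight down from the top until the stiff platen is fully home on its stop, and leave it there. Don't disturb the glue bottle, the mallet or the roll of tape.

Things in the scene. Friction and masses are not known exactly. Their poses are not given: they have to be found in the camera images.
- stand: press stand, fixed: steel foot 110 mm across and, above it, a flat round aluminium platen 90 mm across, 8 mm thick, on a stiff sliding stem. Origin: bench level on the stem's vertical axis, the platen's centre line; z up. The platen's height is NOT reported: its upper face starts anywhere from 50 to 70 mm above the origin and has to be felt or seen.
- stand_home (a point): fixed point on the stand's axis, 30 mm above its origin: the centre of the platen's upper face once the platen is fully home on its firm stop. The platen stays put under the discs' weight, slides down under a push of about 8 to 12 N and stays where it is left.
- disc_large: large plain wooden disc, 68 mm diameter, 18 mm thick. Origin: centre of its underside; z along its axis, out of its upper face. Starts lying on its easel.
- disc_medium: medium plain wooden disc, 54 mm diameter, 18 mm thick. Origin: centre of its underside; z along its axis, out of its upper face. Starts lying on its easel.
- disc_small: small plain wooden disc, 40 mm diameter, 18 mm thick. Origin: centre of its underside; z along its axis, out of its upper face. Starts lying on its easel.
- disc_large_center (a point): centre of the large disc's volume
- disc_medium_center (a point): centre of the medium disc's volume
- disc_small_center (a point): centre of the small disc's volume
- easel_large: dark wooden easel under the large disc, fixed, 50 mm wide. Origin at bench level, 60 mm straight below the centre of the disc's underside; z up. Its board slopes 35 degrees, rising to its own +x: upward normal and disc axis (-sin35, 0, cos35) in its frame. A lip 8 mm high stops the disc at the low (-x) edge; the sides (+-y) are open, 9 mm inside the disc's rim.
- easel_medium: dark wooden easel under the medium disc, fixed, 36 mm wide. Origin at bench level, 60 mm straight below the centre of the disc's underside; z up. Its board slopes 35 degrees, rising to its own +x: upward normal and disc axis (-sin35, 0, cos35) in its frame. A lip 8 mm high stops the disc at the low (-x) edge; the sides (+-y) are open, 9 mm inside the disc's rim.
- easel_small: dark wooden easel under the small disc, fixed, 22 mm wide. Origin at bench level, 60 mm straight below the centre of the disc's underside; z up. Its board slopes 35 degrees, rising to its own +x: upward normal and disc axis (-sin35, 0, cos35) in its frame. A lip 8 mm high stops the disc at the low (-x) edge; the sides (+-y) are open, 9 mm inside the disc's rim.
- glue: bystander: white glue bottle, 64 mm diameter, 180 mm tall, standing; origin at the centre of its base
- mallet: bystander: turned wooden mallet standing on its head, 80 mm diameter, 212 mm tall; origin at the centre of its base
- tape: bystander: roll of paper tape lying flat, 80 mm diameter, 24 mm high; origin at the centre of its underside
There are look-alikes about, which are no part of the job. Leave any red, turquoise or yellow look-alike of the disc_medium alone.

How it is judged:
By the outcome, as a careful person would: the job done as asked, in the order asked, and still so for the second after the job is handed in, with the robot touching nothing.
It also fails if it takes over 72 s, if anything falls off the work surface, if the arm or the gripper's body presses on something with over 40 N, if the wrist force passes 120 N, or if a joint passes its speed limit or range.

## Robot

A 6-joint arm with a two-finger parallel gripper is mounted at the origin on the work surface. World frame = base frame: x ahead of the robot, y to its left, z up, the work surface at z = 0. Lengths are in m, angles in degrees, forces in N, time in s.
With the tool pointing down it reaches from about 0.25 to 0.775 m from the base axis. Payload 4 kg.
Tool frame: the origin (TCP) lies on the centre line of the jaws, within the pads' length; the fingertips stand 25 mm ahead of it and the grasp point (between the pads) lies 6 mm ahead of it (arm.tcp_to_tips is the z of the fingertips in the tool frame, in m); z points along the fingers, y is the line along which they close (so a half turn about z gives the same grasp; the last joint's range is limited). The gripper opens to 85 mm and grips with 20 to 120 N. Pads are 22 mm wide; open, the fingers measure 114 mm over their backs; the gripper's body (76 mm by 85 mm) begins 54 mm behind the grasp point. The pads swing forward as they close: fully open they stand 13 mm farther back than shut.
Start: joints at [-80.163, 4.996, 78.535, -0, 96.463, -5.907], TCP at [0.149, -0.529, 0.256] pointing down, gripper open.
Joint ranges: [-177.83, 177.83], [-43.37, 116.18], [15.69, 146.23], [-61.86, 241.86], [9.47, 152.12], [-147.06, 147.06]. Speed limits (degrees/s): [159.86, 159.86, 180, 180, 180, 180].

## Interface

Orientations are given as a 3x3 rotation matrix whose columns are the frame's x, y, z axes.
In Python, from cell import status, vision, job_done, recognise, trace, pinpoint, arm gives the robot as it stands.
- The arm moves only by the tool servo_tool, never from a script. Its argument "rows" is a list of rows, each a list of 7 numbers: the shift along the tool's x, y, z scaled (see below), then the turn, a rotation vector about the tool's x, y, z scaled (see below), then the opening, from 0 (shut) to 1 (fully open). In form: [[dx, dy, dz, wx, wy, wz, gripper], ...]. A call has 1 to 5 rows; each row is the pose to reach, as a shift and turn from the pose commanded when the call began, along the tool's axes at that moment; what a row does not reach only later rows make up. The controller multiplies each number of a shift by 0.15 m and each number of a turn by 2 rad. A row lasts 1/8 s, in which the tool goes at most 62.5 mm and 10.7 degrees, less where a joint would pass 70% of its speed; a pose out of reach is approached as far as the arm can. A call with a number of a shift or a turn outside -1 to 1 is refused whole. A call with a gripper value outside its range is refused whole. The fingers move at their own pace and stop on an object; "force" is the grip in N (left out, the last holds). Time passes only in rows, so rows that repeat a pose let the fingers close. It gives the time, the measured TCP pose, the force, the opening and the grip force at its end, in the units of the state.
- status.get_state(): the state, without advancing time (a new reading comes with each control period).
- vision.read_camera(name): name is "side" or "top" or "wrist"; returns (picture, depth): 480x640x3 uint8, red, green, blue; 480x640 float32, m along the optical axis (not along the pixel's ray), 0 where there is no reading.
- vision.camera_params(name): a dict with "fov_y" (degrees; the focal length in pixels is half the picture's height over the tangent of half this angle, whatever the lens; pixels are square), "cx", "cy" (the principal point, pixels), "k1" (the pictures are not rectified: a ray, as slopes to the right and down, at radius r is drawn at 1 + k1 r^2 times it, then the intrinsics apply), "rvec" (rotation vector, rad) and "tvec" (3), from world to camera coordinates, as OpenCV has them. Camera axes: x right, y down, z forward; pixel columns grow to the right and rows downward; lengths in m; the calibration is good to about 2 mm. A picture is of the moment at which its call begins: read the wrist's pose just before it. camera_params takes no time and is no camera call; for the wrist camera it gives the pose at the moment of the call.
- job_done(): hands the job in; it is judged then, once.
Trained networks look in the newest picture that a camera, given by its name, has taken for a name from the list of things; names that differ only in an ending like _2 or _b are one class to them, and where a whole thing is asked for, a point or a joint stands for the part that bears it (a point fixed in the world has none). Each returns a list of dicts, best first, with "confidence" (0 to 1); they miss things now and then, are a little off and sometimes report something else, mostly with a low value. They report only what shows in the picture. A call takes as long as a camera call. They do not tell look-alikes from the thing itself.
- recognise(camera, target): "bbox" ([left, top, right, bottom] in pixels, round what is visible of it).
- trace(camera, target): "pixels" (480x640 bool, what is visible of it) and "bbox" ([left, top, right, bottom] in pixels, round what is visible of it).
- pinpoint(camera, target): "position" ([row, column] in pixels: a listed point, or the origin of a listed thing).
The state is a dict: "time": time; "joints": joint angles; "joint_velocities": joint speeds; "joint_efforts": joint torques, N m; "ee_pos": TCP position; "eef_rot": TCP orientation; "contact_force": force on the tool from outside, world axes, zero at the start; "ft_torque": the same for the moment, N m; "opening": finger opening in m; "finger_force": force on a finger pad.
Only numpy, scipy, OpenCV 4.12 (cv2) and the standard library are available. Lean on these libraries where they do the work, as an engineer would, in place of code of your own. Each camera call takes 0.05 s, during which the arm holds its last target. There are 200 camera calls.

## Working session

There is one attempt and no reset: what is moved stays moved. The work goes in short steps, Python scripts to look and compute and a tool call to move; the robot and the scene stay as the last step left them, time stands still between calls to the robot, and variables do not carry over. Pictures are saved under pics/ and viewed, at most 10 in all, crops included, and the job is handed in when it is done.

Besides the shell and the picture viewer there is one more tool, called after ">>>" by a JSON object that holds its "fn" and its "kwargs", one argument or row to a line. servo_tool: Moves the arm, as the interface text tells. Its arguments: {"type":"object","properties":{"rows":{"type":"array"},"force":{"type":"number"}},"required":["rows"]}

```bash
mkdir -p pics
cat > h.py <<'E'
import numpy as np, cv2
from cell import status, vision, job_done, recognise, trace, pinpoint, arm
def K(c):
    p=vision.camera_params(c); f=240/np.tan(np.radians(p["fov_y"])/2)
    R=cv2.Rodrigues(np.array(p["rvec"],float))[0]; return p,f,R,np.array(p["tvec"],float)
def slopes(p,f,rc):
    rc=np.atleast_2d(np.array(rc,float)); d=np.stack([(rc[:,1]-p["cx"])/f,(rc[:,0]-p["cy"])/f],1)
    s=d.copy()
    for _ in range(20): s=d/(1+p["k1"]*(s**2).sum(1,keepdims=True))
    return s
def world(cam,rc,depth,P=None):
    p,f,R,t=P or K(cam); s=slopes(p,f,rc); z=np.atleast_1d(depth)[:,None]
    return (np.hstack([s*z,z])-t)@R
def onz(cam,rc,z,P=None):
    p,f,R,t=P or K(cam); s=slopes(p,f,rc); d=np.hstack([s,np.ones((len(s),1))])@R; o=-R.T@t
    return o+d*((z-o[2])/d[:,2])[:,None]
def save(img,n): cv2.imwrite("pics/"+n,img[:,:,::-1])
E
python3 - <<'E'
from h import *
ims=[]
for c in("top","side"):
    im,d=vision.read_camera(c); np.savez(c+".npz",im=im,d=d); save(im,c+".png")
    for t in("stand","disc_large","disc_medium","disc_small","easel_large","easel_medium","easel_small","glue","mallet","tape"):
        r=recognise(c,t); print(c,t,[(np.round(x["bbox"]).astype(int).tolist(),round(x["confidence"],2)) for x in r][:5])
print(status.get_state()); print(arm.tcp_to_tips)
E
```

```text
top stand []
top disc_large [([306, 218, 345, 256], 0.65)]
top disc_medium [([434, 232, 467, 264], 0.82), ([430, 181, 460, 205], 0.77), ([442, 291, 473, 321], 0.64), ([378, 279, 410, 309], 0.55)]
top disc_small [([382, 231, 403, 257], 0.91)]
top easel_large [([310, 210, 341, 259], 0.66)]
top easel_medium [([432, 230, 453, 272], 0.62), ([379, 228, 394, 259], 0.53), ([383, 233, 405, 256], 0.24)]
top easel_small [([144, 222, 208, 279], 0.7), ([379, 230, 396, 261], 0.51)]
top glue [([265, 89, 303, 146], 0.92)]
top mallet [([374, 113, 416, 179], 0.74)]
top tape [([225, 327, 268, 368], 0.56)]
side stand [([207, 332, 303, 442], 0.84)]
side disc_large [([315, 208, 358, 253], 0.95)]
side disc_medium [([400, 225, 432, 250], 0.93), ([428, 199, 460, 222], 0.78), ([325, 181, 353, 205], 0.74), ([383, 166, 409, 192], 0.7)]
side disc_small [([359, 186, 384, 215], 0.59)]
side easel_large [([302, 226, 361, 278], 0.73), ([314, 210, 359, 252], 0.39)]
side easel_medium [([358, 188, 383, 215], 0.69), ([378, 174, 409, 211], 0.57)]
side easel_small []
side glue [([167, 151, 214, 265], 0.83), ([378, 177, 408
[... 222 characters left out ...]
-5.90771021e+00]), 'joint_velocities': array([ 0.07128446,  0.00959017,  0.14596945,  0.08028917,  0.0158078 ,
       -0.0280603 ]), 'joint_efforts': array([-1.10852045e-03, -3.51738524e+01, -3.13467228e+01, -3.07610696e-05,
        4.03126160e-04,  1.53936863e-06]), 'ee_pos': array([ 0.14923847, -0.52939135,  0.25633098]), 'eef_rot': array([[ 9.62480519e-01,  2.71350789e-01,  1.90566958e-05],
       [ 2.71350789e-01, -9.62480514e-01, -9.77340708e-05],
       [-8.17851880e-06,  9.92381886e-05, -9.99999995e-01]]), 'contact_force': array([0.51042234, 0.4771315 , 0.24991416]), 'ft_torque': array([ 0.05023222, -0.03248657,  0.01492074]), 'finger_force': 0.0, 'opening': 0.08544355871270347}
0.025
```

View pictures.

View pics/top.png

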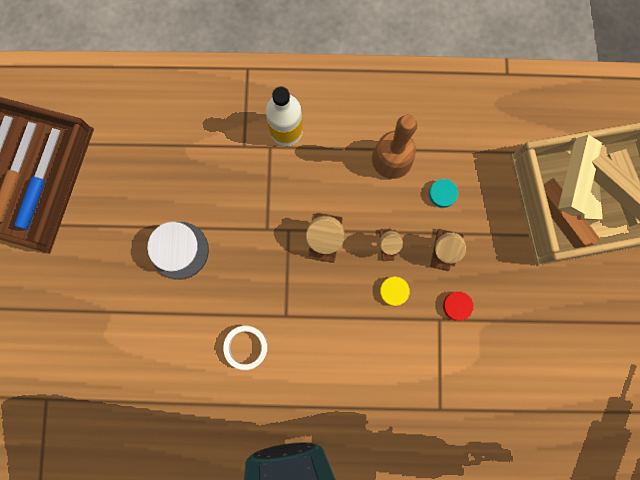

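View pics/side.png

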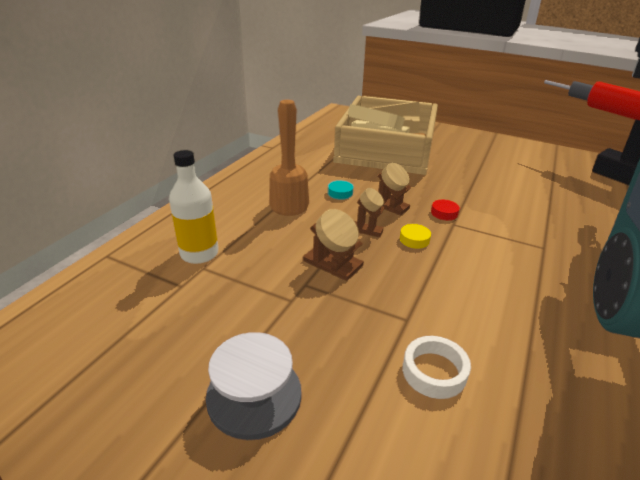

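```bash
cat > m.py <<'E'
from h import *
def face(P3,diam):
    # robust plane then circle centre from hull
    best=None;rng=np.random.default_rng(0)
    for _ in range(300):
        a=P3[rng.choice(len(P3),3,False)];n=np.cross(a[1]-a[0],a[2]-a[0]);l=np.linalg.norm(n)
        if l<1e-7: continue
        n/=l; k=np.abs((P3-a[0])@n)<.0015
        if best is None or k.sum()>best.sum(): best=k
    Q=P3[best];c=Q.mean(0);n=np.linalg.svd(Q-c)[2][2];n*=np.sign(n[2])
    u=np.cross(n,[0,0,1.]) if n[2]<.99 else np.array([1.,0,0]);u/=np.linalg.norm(u);v=np.cross(n,u)
    q=np.stack([(Q-c)@u,(Q-c)@v],1).astype(np.float32)
    (x,y),r=cv2.minEnclosingCircle(q)
    return c+x*u+y*v,n,r,c,len(Q)
E
python3 - <<'E'
from m import *
box={"top":{"disc_large":(326,236),"disc_small":(392,243),"disc_medium":(450,248)},"side":{"disc_large":(337,231),"disc_small":(371,201),"disc_medium":(394,179)}}
for c in("top","side"):
    im,d=(lambda z:(z["im"],z["d"]))(np.load(c+".npz")); vision.read_camera(c); P=K(c)
    for t,(x,y) in box[c].items():
        for r in trace(c,t):
            m=r["pixels"]
            b=r["bbox"]
            if b[0]<=x<=b[2] and b[1]<=y<=b[3]:
                rr,cc=np.nonzero(m&(d>0)); W=world(c,np.stack([rr,cc],1),d[rr,cc],P)
                C,n,rad,mn,N=face(W,0); D=18e-3
                print(c,t,"face",C.round(4),"mean",mn.round(4),"n",n.round(3),"tilt",np.degrees(np.arccos(n[2])).round(1),"az",np.degrees(np.arctan2(-n[1],-n[0])).round(1),"r",round(rad,4),N,"under",(C-D*n).round(4)); break
        else: print(c,t,"miss")
    # platen
    x,y=(173,246) if c=="top" else (251,365)
    rr,cc=np.mgrid[y-45:y+46,x-50:x+51];rr=rr.ravel();cc=cc.ravel();k=(im[rr,cc].min(1)>140)&(d[rr,cc]>0);rr=rr[k];cc=cc[k]
    W=world(c,np.stack([rr,cc],1),d[rr,cc],P);C,n,rad,mn,N=face(W,0);print(c,"platen",C.round(4),mn.round(4),n.round(3),rad,N)
    for t in("disc_large_center","disc_medium_center","disc_small_center","stand","stand_home"):
        print(t,[(np.round(q["position"]),round(q["confidence"],2)) for q in pinpoint(c,t)][:4])
    # bench check
    pts=np.array([[300,330],[400,300]] if c=="top" else [[300,400],[330,330]]);print(world(c,pts,d[pts[:,0],pts[:,1]],P).round(4))
E
```

```text
top disc_large face [ 0.5607 -0.0204  0.0756] mean [ 0.5615 -0.0202  0.0761] n [-0.569  0.079  0.819] tilt 35.0 az -7.9 r 0.0343 631 under [ 0.571  -0.0218  0.0609]
top disc_small face [ 0.5491 -0.1396  0.076 ] mean [ 0.5495 -0.1398  0.0762] n [-0.524 -0.09   0.847] tilt 32.1 az 9.8 r 0.0198 218 under [ 0.5586 -0.138   0.0608]
top disc_medium face [ 0.5418 -0.2431  0.0755] mean [ 0.5423 -0.2434  0.0759] n [-0.563  0.122  0.817] tilt 35.2 az -12.2 r 0.0272 421 under [ 0.552  -0.2453  0.0608]
top platen [0.5399 0.2538 0.0631] [0.5388 0.2539 0.0631] [0.015 0.004 1.   ] 0.0454140268266201 1068
disc_large_center [(array([235., 326.]), 0.93)]
disc_medium_center [(array([194., 442.]), 0.94), (array([246., 451.]), 0.8), (array([305., 460.]), 0.67), (array([294., 394.]), 0.57)]
disc_small_center [(array([243., 393.]), 0.64)]
stand [(array([252., 182.]), 0.74)]
stand_home [(array([250., 174.]), 0.66)]
[[ 0.4525 -0.0334  0.0013]
 [ 0.2689  0.0179  0.0039]]
side disc_large face [ 0.5617 -0.0211  0.075 ] mean [ 0.5616 -0.0198  0.0748] n [-0.564  0.095  0.82 ] tilt 34.9 az -9.5 r 0.0343 992 under 
[... 239 characters left out ...]
an [ 0.5433 -0.2436  0.0752] n [-0.555  0.123  0.823] tilt 34.6 az -12.5 r 0.0274 339 under [ 0.5526 -0.2466  0.06  ]
side platen [0.5403 0.2524 0.0623] [0.5393 0.2548 0.0623] [0.001 0.003 1.   ] 0.04553382843732834 4080
disc_large_center [(array([230., 341.]), 0.87), (array([200., 366.]), 0.64)]
disc_medium_center [(array([176., 398.]), 0.87), (array([204., 442.]), 0.71), (array([238., 415.]), 0.55), (array([189., 342.]), 0.55)]
disc_small_center [(array([198., 372.]), 0.92), (array([234., 333.]), 0.67), (array([371., 436.]), 0.65), (array([205., 389.]), 0.33)]
stand [(array([393., 253.]), 0.88)]
stand_home [(array([383., 252.]), 0.72)]
[[ 0.444   0.0087 -0.0007]
 [ 0.5093  0.1136  0.0006]]
```

Run:
```python
from h import *
import numpy as np
z=np.load("top.npz")["im"];s=np.load("side.npz")["im"]
a=cv2.resize(z[165:335,290:490],(600,510),interpolation=cv2.INTER_CUBIC);save(a,"crop1.png")
```

```text
(no output)
```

View pics/crop1.png

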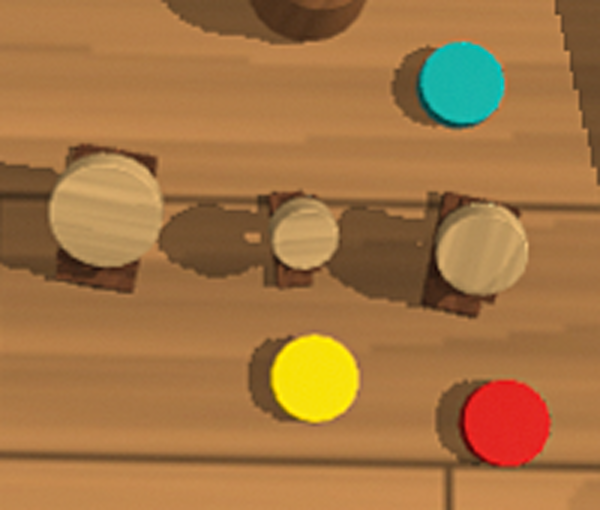

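```bash
cat >> h.py <<'E'
from scipy.spatial.transform import Rotation as Ro
def grip_rot(az,tilt=35):
    a=np.radians(az);b=np.radians(tilt)
    z=np.array([np.sin(b)*np.cos(a),np.sin(b)*np.sin(a),-np.cos(b)]);y=np.array([np.sin(a),-np.cos(a),0])
    return np.stack([np.cross(y,z),y,z],1)
def rel(p0,R0,p,R):
    return np.r_[R0.T@(np.array(p)-p0)/.15, Ro.from_matrix(R0.T@R).as_rotvec()/2].round(4)
def cur(): s=status.get_state(); return s["ee_pos"],s["eef_rot"]
def chain(*T):
    p,R=cur()
    for q,S in T:
        print(rel(p,R,q,S).tolist(), "dist",np.linalg.norm(np.array(q)-p).round(3)); p,R=np.array(q),S
E
python3 - <<'E'
from h import *
print([a for a in dir(arm) if a[0]!="_"])
im,d=vision.read_camera("wrist");P=K("wrist");save(im,"wrist.png")
rr,cc=np.mgrid[0:480:4,0:640:4];rr=rr.ravel();cc=cc.ravel();k=(d[rr,cc]>0)&(d[rr,cc]<.22);rr=rr[k];cc=cc[k]
p,R=cur();T=(world("wrist",np.stack([rr,cc],1),d[rr,cc],P)-p)@R
print(len(T));print("min",T.min(0),"max",T.max(0))
o=-P[2].T@P[3];print("cam in tool",((o-p)@R).round(4),"axis",(R.T@P[2][2]).round(3))
for s in(-1,1):
    q=T[T[:,1]*s>0]
    if len(q): print(s,q[np.argsort(-q[:,2])[:6]].round(4).tolist())
N=[("L",(.5612,-.0208,.0753),-8.7),("M",(.5422,-.2438,.0752),-12.3),("S",(.5498,-.1396,.0757),7)]
for n,f,a in N:
    G=grip_rot(a);print(n,G.round(3).tolist())
E
```

```text
['MotionError', 'tcp_to_tips']
5045
min [-0.08721295 -0.07392256 -0.07356989] max [0.03718289 0.16407419 0.10135603]
cam in tool [ 0.0662  0.0002 -0.1169] axis [-0.266  0.     0.964]
-1 [[0.0062, -0.0425, 0.0121], [0.0046, -0.0426, 0.0121], [0.0032, -0.0426, 0.0118], [0.0004, -0.0426, 0.0109], [-0.0044, -0.043, 0.0107], [-0.001, -0.0426, 0.0106]]
1 [[0.0314, 0.162, 0.1014], [0.0163, 0.1471, 0.0958], [0.0279, 0.1563, 0.0956], [0.0211, 0.1503, 0.0949], [0.0235, 0.152, 0.0947], [0.0189, 0.1481, 0.0945]]
L [[0.81, -0.151, 0.567], [-0.124, -0.988, -0.087], [0.574, 0.0, -0.819]]
M [[0.8, -0.213, 0.56], [-0.175, -0.977, -0.122], [0.574, 0.0, -0.819]]
S [[0.813, 0.122, 0.569], [0.1, -0.993, 0.07], [0.574, 0.0, -0.819]]
```

View pics/wrist.png

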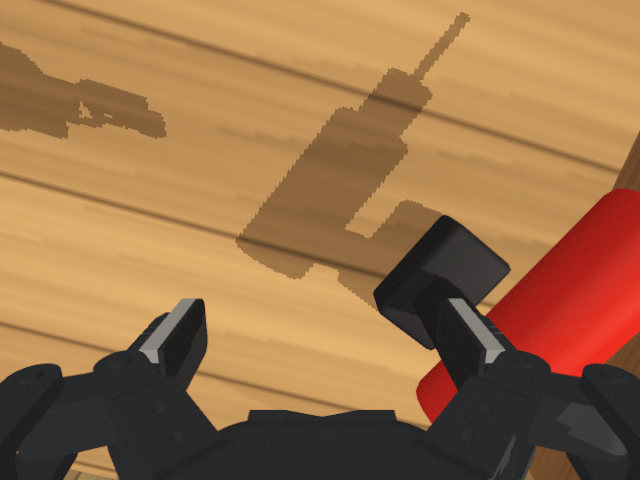

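```bash
cat >> h.py <<'E'
from scipy.spatial.transform import Slerp
def plan(*T):
    p,R=cur()
    for q,S in T:
        q=np.array(q,float); n=1
        while True:
            sl=Slerp([0,1],Ro.from_matrix([R,S])); out=[];a,A=p,R
            for i in range(1,n+1):
                b=p+(q-p)*i/n;B=sl(i/n).as_matrix();out.append((rel(a,A,b,B),np.linalg.norm(b-a)/.0625,np.degrees(sl(1/n).magnitude() if 0 else np.linalg.norm(Ro.from_matrix(A.T@B).as_rotvec()))/10.7));a,A=b,B
            if all(np.abs(o[0]).max()<=1 and o[1]<4.6 and o[2]<4.6 for o in out): break
            n+=1
        for o in out: print(o[0].round(3).tolist(),"rows>=%.1f %.1f"%o[1:])
        print("--"); p,R=q,S
DISC={"L":((.5612,-.0208,.0753),-8.7,.018),"M":((.5422,-.2438,.0752),-12.3,.0213),"S":((.5498,-.1396,.0757),7,.0236)}
def gpose(k,back=0,tipabove=.003):
    f,a,t=DISC[k];G=grip_rot(a);n=-G[:,2];return np.array(f)+n*(t-.018+tipabove+back),G
E
python3 - <<'E'
from h import *
p,R=cur();q,G=gpose("L",.07);print(q)
plan(((.36,-.28,.27),R),(q,G),gpose("L"))
E
```

```text
[ 0.51981069 -0.01446655  0.1350981 ]
[0.902, -0.61, -0.046, 0.0, 0.0, -0.0] rows>=2.6 0.0
[0.902, -0.61, -0.046, 0.0, 0.0, 0.0] rows>=2.6 0.0
--
[0.753, -0.707, 0.45, -0.033, 0.15, 0.103] rows>=2.7 2.0
[0.432, -0.865, 0.578, -0.033, 0.15, 0.103] rows>=2.7 2.0
--
[-0.0, 0.0, 0.467, -0.0, 0.0, 0.0] rows>=1.1 0.0
--
```

>>> {"fn": "servo_tool", "kwargs": {
  "rows": [
    [0.3,-0.2,-0.015,0,0,0,1],
    [0.6,-0.4,-0.03,0,0,0,1],
    [0.9,-0.61,-0.046,0,0,0,1]
  ]
}}

```text
time: 2.42
ee_pos: [0.2552, -0.4035, 0.2633]
eef_rot: [[0.963, 0.271, 0.0], [0.271, -0.963, -0.0], [0.0, 0.0, -1.0]]
contact_force: [1.4, 0.8, 0.8]
opening: 0.0854
finger_force: 0.0
```

>>> {"fn": "servo_tool", "kwargs": {
  "rows": [
    [0.3,-0.2,-0.015,0,0,0,1],
    [0.6,-0.4,-0.03,0,0,0,1],
    [0.9,-0.61,-0.046,0,0,0,1]
  ]
}}

```text
time: 2.8
ee_pos: [0.3604, -0.2786, 0.2704]
eef_rot: [[0.963, 0.271, 0.001], [0.271, -0.963, -0.001], [0.0, 0.001, -1.0]]
contact_force: [-0.2, -0.5, -0.6]
opening: 0.0857
finger_force: 0.0
```

>>> {"fn": "servo_tool", "kwargs": {
  "rows": [
    [0.25,-0.24,0.15,-0.01,0.05,0.035,1],
    [0.5,-0.47,0.3,-0.02,0.1,0.07,1],
    [0.753,-0.707,0.45,-0.033,0.15,0.103,1],
    [0.753,-0.707,0.45,-0.033,0.15,0.103,1]
  ]
}}

```text
time: 3.3
ee_pos: [0.4375, -0.1433, 0.1988]
eef_rot: [[0.953, 0.067, 0.297], [0.073, -0.997, -0.009], [0.295, 0.03, -0.955]]
contact_force: [0.3, -0.3, 0.6]
opening: 0.0854
finger_force: 0.0
```

>>> {"fn": "servo_tool", "kwargs": {
  "rows": [
    [0.144,-0.29,0.19,-0.01,0.05,0.035,1],
    [0.29,-0.58,0.38,-0.02,0.1,0.07,1],
    [0.432,-0.865,0.578,-0.033,0.15,0.103,1],
    [0.432,-0.865,0.578,-0.033,0.15,0.103,1]
  ]
}}

```text
time: 3.8
ee_pos: [0.5178, -0.0111, 0.1319]
eef_rot: [[0.815, -0.144, 0.562], [-0.117, -0.99, -0.084], [0.568, 0.003, -0.823]]
contact_force: [0.6, -0.2, -1.0]
opening: 0.0853
finger_force: 0.0
```

```bash
cat >> m.py <<'E'
def wface(name,near):
    im,d=vision.read_camera("wrist");P=K("wrist");out=[]
    for r in trace("wrist",name):
        rr,cc=np.nonzero(r["pixels"]&(d>0))
        if len(rr)<200: continue
        C,n,rad,mn,N=face(world("wrist",np.stack([rr,cc],1),d[rr,cc],P),0)
        if np.linalg.norm(C-near)<.05: print(name,C.round(4),n.round(3),"az",np.degrees(np.arctan2(-n[1],-n[0])).round(1),"tilt",np.degrees(np.arccos(n[2])).round(1),"r",round(rad,4),r["confidence"]); out.append((C,n,rad,r["bbox"]))
    return im,out
E
python3 - <<'E'
from m import *
im,o=wface("disc_large",np.array(DISC["L"][0]));save(im,"w2.png")
p,R=cur();print(p,R.round(3).tolist())
for x in o: print("in tool",((x[0]-p)@R).round(4),"n",(R.T@x[1]).round(3))
plan(gpose("L",0))
E
```

```text
disc_large [ 0.5619 -0.0241  0.0762] [-0.568  0.093  0.818] az -9.4 tilt 35.1 r 0.034 0.72
[ 0.51978906 -0.01458107  0.13579933] [[0.811, -0.149, 0.566], [-0.12, -0.989, -0.088], [0.573, 0.004, -0.819]]
in tool [0.0011 0.0029 0.0735] n [-0.002 -0.005 -1.   ]
[-0.002, -0.002, 0.47, 0.001, 0.0, 0.002] rows>=1.1 0.0
--
```

View pics/w2.png

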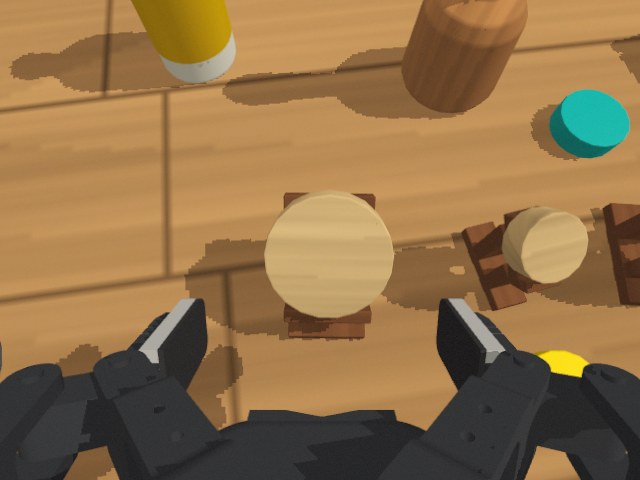

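>>> {"fn": "servo_tool", "kwargs": {
  "rows": [
    [0.002,0.008,0.2,0,0,0,1],
    [0.004,0.015,0.38,0,0,0,1],
    [0.004,0.015,0.468,0,0,0,1],
    [0.004,0.015,0.468,0,0,0,1]
  ]
}}

```text
time: 4.4
ee_pos: [0.5595, -0.0247, 0.078]
eef_rot: [[0.811, -0.153, 0.565], [-0.124, -0.988, -0.09], [0.572, 0.003, -0.82]]
contact_force: [-0.1, 0.2, 0.5]
opening: 0.0854
finger_force: 0.0
```

>>> {"fn": "servo_tool", "kwargs": {
  "rows": [
    [0,0,0,0,0,0,0.7],
    [0,0,0,0,0,0,0.7],
    [0,0,0,0,0,0,0.7],
    [0,0,0,0,0,0,0.7]
  ],
  "force": 50
}}

```text
time: 4.9
ee_pos: [0.5594, -0.0236, 0.0798]
eef_rot: [[0.809, -0.151, 0.568], [-0.121, -0.989, -0.089], [0.575, 0.003, -0.818]]
contact_force: [-5.3, -2.2, 4.9]
opening: 0.0661
finger_force: 54.6
```

>>> {"fn": "servo_tool", "kwargs": {
  "rows": [
    [0,0,-0.08,0,0,0,0.7],
    [0,0,-0.24,0,0,0,0.7],
    [0,0,-0.47,0,0,0,0.7],
    [0,0,-0.47,0,0,0,0.7]
  ]
}}

```text
time: 5.4
ee_pos: [0.5197, -0.0165, 0.1392]
eef_rot: [[0.807, -0.15, 0.571], [-0.121, -0.989, -0.088], [0.578, 0.002, -0.816]]
contact_force: [1.0, -0.3, -0.7]
opening: 0.0663
finger_force: 56.5
```

Run:
```python
from m import *
print(status.get_state()["opening"],status.get_state()["contact_force"])
im,o=wface("disc_large",np.array(cur()[0]))
p,R=cur()
for x in o: print("in tool",((x[0]-p)@R).round(4),"n",(R.T@x[1]).round(3))
save(im,"w3.png")
plan(((.540,.253,.16),grip_rot(10,0)))
```

```text
bash:   689 Killed                     python3 - <<'E'
from m import *
print(status.get_state()["opening"],status.get_state()["contact_force"])
im,o=wface("disc_large",np.array(cur()[0]))
p,R=cur()
for x in o: print("in tool",((x[0]-p)@R).round(4),"n",(R.T@x[1]).round(3))
save(im,"w3.png")
plan(((.540,.253,.16),grip_rot(10,0)))
E
```

```bash
sed -i 's/svd(Q-c)/svd(Q-c,full_matrices=False)/' m.py
python3 - <<'E'
from m import *
print(status.get_state()["opening"],status.get_state()["contact_force"])
im,o=wface("disc_large",np.array(cur()[0]))
p,R=cur()
for x in o: print("in tool",((x[0]-p)@R).round(4),"n",(R.T@x[1]).round(3))
save(im,"w3.png")
plan(((.540,.253,.16),grip_rot(10,0)))
E
```

```text
0.06580409067144241 [ 0.35594322 -0.60055748 -0.19734695]
disc_large [ 0.5195 -0.0171  0.1288] [-0.561  0.089  0.823] az -9.0 tilt 34.6 r 0.0342 0.66
in tool [-0.0023  0.0003  0.005 ] n [ 0.003 -0.002 -1.   ]
[-0.003, -0.899, -0.109, 0.025, -0.15, -0.079] rows>=2.2 1.8
[0.111, -0.895, -0.08, 0.025, -0.15, -0.079] rows>=2.2 1.8
--
```

View pics/w3.png

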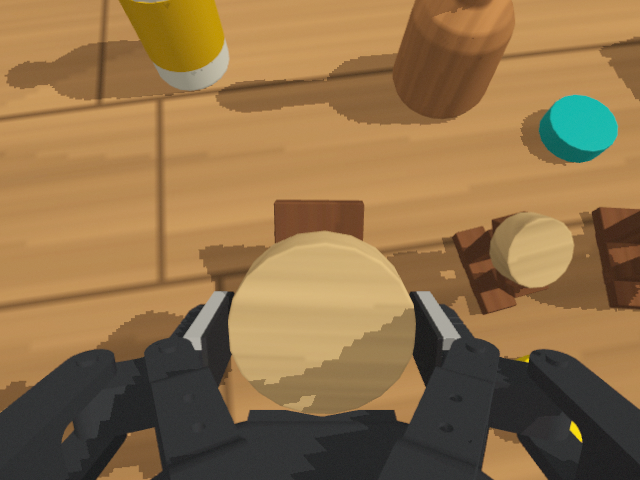

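>>> {"fn": "servo_tool", "kwargs": {
  "rows": [
    [0,-0.3,-0.04,0.008,-0.05,-0.026,0.7],
    [0,-0.6,-0.075,0.016,-0.1,-0.052,0.7],
    [0,-0.9,-0.109,0.025,-0.15,-0.079,0.7],
    [0,-0.9,-0.109,0.025,-0.15,-0.079,0.7]
  ]
}}

```text
time: 6.1
ee_pos: [0.5318, 0.1206, 0.148]
eef_rot: [[0.953, 0.016, 0.301], [0.023, -1.0, -0.021], [0.301, 0.027, -0.953]]
contact_force: [0.8, -0.5, -1.5]
opening: 0.0666
finger_force: 56.7
```

>>> {"fn": "servo_tool", "kwargs": {
  "rows": [
    [0.04,-0.3,-0.03,0.008,-0.05,-0.026,0.7],
    [0.08,-0.6,-0.055,0.016,-0.1,-0.052,0.7],
    [0.111,-0.895,-0.08,0.025,-0.15,-0.079,0.7],
    [0.111,-0.895,-0.08,0.025,-0.15,-0.079,0.7]
  ]
}}

```text
time: 6.6
ee_pos: [0.5416, 0.2543, 0.1586]
eef_rot: [[0.984, 0.176, 0.001], [0.176, -0.984, -0.003], [0.0, 0.003, -1.0]]
contact_force: [-0.3, -1.0, -0.9]
opening: 0.0659
finger_force: 56.7
```

```bash
cat >> m.py <<'E'
def rimfit(cam,im,d,name_pts=None): pass
def platen(cam):
    im,d=vision.read_camera(cam);P=K(cam)
    rr,cc=np.mgrid[0:480,0:640];rr=rr.ravel();cc=cc.ravel()
    k=(d[rr,cc]>0)&(im[rr,cc].min(1)>110)&(np.ptp(im[rr,cc].astype(int),axis=1)<25);rr=rr[k];cc=cc[k]
    W=world(cam,np.stack([rr,cc],1),d[rr,cc],P)
    k=(np.linalg.norm(W[:,:2]-[.54,.253],axis=1)<.065)&(W[:,2]>.045)&(W[:,2]<.072);return im,W[k]
E
python3 - <<'E'
from m import *
p,R=cur();print(p,R.round(3).tolist())
im,o=wface("disc_large",p)
for x in o: print("in tool",((x[0]-p)@R).round(4),"n",x[1].round(3))
im,W=platen("wrist");C,n,r,mn,N=face(W,0);print("platen wrist",C.round(4),n.round(3),r,N)
im,W=platen("top");C,n,r,mn,N=face(W,0);print("platen top",C.round(4),n.round(3),r,N)
plan(((.540+.0023,.253+.0004,.110),grip_rot(10,0)))
E
```

```text
[0.54161195 0.25425694 0.15856153] [[0.984, 0.176, 0.001], [0.176, -0.984, -0.003], [0.0, 0.003, -1.0]]
disc_large [0.5385 0.2518 0.1528] [0.002 0.005 1.   ] az -108.9 tilt 0.3 r 0.0343 0.88
in tool [-0.0035  0.0019  0.0057] n [0.002 0.005 1.   ]
platen wrist [0.5408 0.2527 0.0616] [ 0.001 -0.001  1.   ] 0.04484376683831215 7953
platen top [0.5274 0.2401 0.0626] [0.036 0.024 0.999] 0.03986947983503342 350
[0.015, -0.012, 0.337, 0.002, -0.001, -0.0] rows>=0.8 0.0
--
```

>>> {"fn": "servo_tool", "kwargs": {
  "rows": [
    [0.008,-0.003,0.2,0,0,0,0.7],
    [0.0137,-0.005,0.38,0,0,0,0.7],
    [0.0137,-0.005,0.44,0,0,0,0.7],
    [0.0137,-0.005,0.44,0,0,0,0.7]
  ]
}}

```text
time: 7.3
ee_pos: [0.5426, 0.253, 0.0954]
eef_rot: [[0.985, 0.173, 0.003], [0.173, -0.985, -0.002], [0.003, 0.003, -1.0]]
contact_force: [-0.5, -0.4, -0.5]
opening: 0.066
finger_force: 56.7
```

Run:
```python
from m import *
p,R=cur();print(p,R.round(3).tolist(),status.get_state()["contact_force"])
im,o=wface("disc_large",p)
for x in o: print("in tool",((x[0]-p)@R).round(4),"n",x[1].round(3))
im,W=platen("wrist");W=W[W[:,2]<.068];C,n,r,mn,N=face(W,0);print("platen wrist",C.round(4),n.round(3),r,N)
```

```text
[0.54257471 0.25295251 0.09536884] [[0.985, 0.173, 0.003], [0.173, -0.985, -0.002], [0.003, 0.003, -1.0]] [-0.4698254  -0.36746298 -0.54156124]
disc_large [0.5408 0.2527 0.0904] [-0.002  0.003  1.   ] az -58.7 tilt 0.2 r 0.0343 0.62
in tool [-0.0018 -0.0001  0.0049] n [-0.002  0.003  1.   ]
platen wrist [0.546  0.2541 0.0612] [0.001 0.    1.   ] 0.04404658451676369 7344
```

>>> {"fn": "servo_tool", "kwargs": {
  "rows": [
    [0,0,0.02,0,0,0,0.7],
    [0,0,0.035,0,0,0,0.7],
    [0,0,0.035,0,0,0,0.7]
  ]
}}

```text
time: 7.82
ee_pos: [0.5429, 0.2539, 0.0899]
eef_rot: [[0.985, 0.174, 0.004], [0.174, -0.985, -0.002], [0.003, 0.002, -1.0]]
contact_force: [0.0, 0.3, -1.2]
opening: 0.0657
finger_force: 56.7
```

>>> {"fn": "servo_tool", "kwargs": {
  "rows": [
    [0,0,0.004,0,0,0,0.7],
    [0,0,0.008,0,0,0,0.7],
    [0,0,0.008,0,0,0,0.7]
  ]
}}

```text
time: 8.2
ee_pos: [0.543, 0.2538, 0.0889]
eef_rot: [[0.985, 0.174, 0.004], [0.174, -0.985, -0.002], [0.004, 0.002, -1.0]]
contact_force: [-0.2, -0.1, -0.6]
opening: 0.0662
finger_force: 56.7
```

>>> {"fn": "servo_tool", "kwargs": {
  "rows": [
    [0,0,0.005,0,0,0,0.7],
    [0,0,0.01,0,0,0,0.7],
    [0,0,0.01,0,0,0,0.7]
  ]
}}

```text
time: 8.57
ee_pos: [0.543, 0.2538, 0.0874]
eef_rot: [[0.985, 0.174, 0.004], [0.174, -0.985, -0.002], [0.003, 0.002, -1.0]]
contact_force: [-0.4, 0.2, -0.9]
opening: 0.0658
finger_force: 56.7
```

>>> {"fn": "servo_tool", "kwargs": {
  "rows": [
    [0,0,0.003,0,0,0,0.7],
    [0,0,0.006,0,0,0,0.7],
    [0,0,0.006,0,0,0,0.7]
  ]
}}

```text
time: 8.95
ee_pos: [0.543, 0.2538, 0.0866]
eef_rot: [[0.985, 0.174, 0.004], [0.174, -0.985, -0.002], [0.004, 0.002, -1.0]]
contact_force: [-0.1, 0.1, -1.2]
opening: 0.066
finger_force: 56.7
```

>>> {"fn": "servo_tool", "kwargs": {
  "rows": [
    [0,0,0.003,0,0,0,0.7],
    [0,0,0.006,0,0,0,0.7],
    [0,0,0.006,0,0,0,0.7]
  ]
}}

```text
time: 9.32
ee_pos: [0.543, 0.2538, 0.0856]
eef_rot: [[0.985, 0.174, 0.004], [0.174, -0.985, -0.002], [0.003, 0.002, -1.0]]
contact_force: [0.2, -0.1, 0.2]
opening: 0.066
finger_force: 56.7
```

Run:
```python
from m import *
im,d=vision.read_camera("side");save(cv2.resize(im[310:450,180:330],(750,700))[:600],"s2.png")
```

```text
(no output)
```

View pics/s2.png

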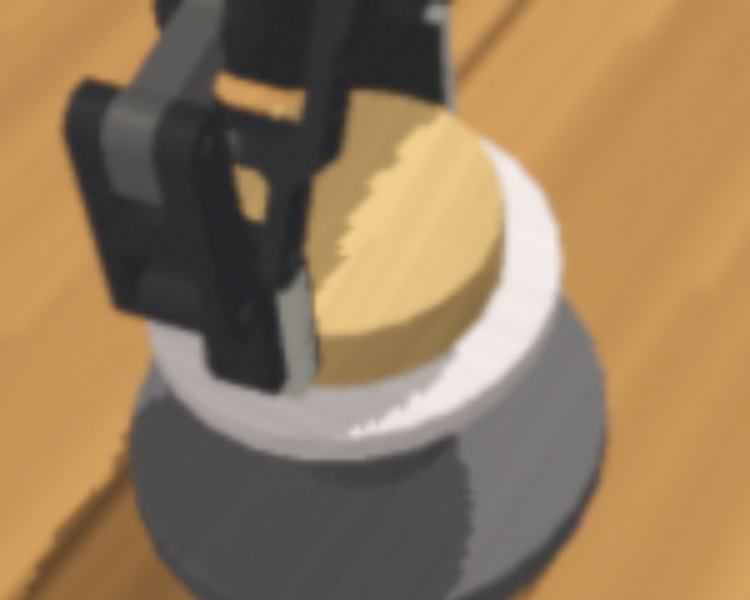

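>>> {"fn": "servo_tool", "kwargs": {
  "rows": [
    [0,0,0.003,0,0,0,0.7],
    [0,0,0.005,0,0,0,0.7],
    [0,0,0.005,0,0,0,0.7]
  ]
}}

```text
time: 9.75
ee_pos: [0.5431, 0.2538, 0.0852]
eef_rot: [[0.985, 0.174, 0.004], [0.174, -0.985, -0.002], [0.004, 0.002, -1.0]]
contact_force: [-0.8, 0.1, 0.3]
opening: 0.0659
finger_force: 56.7
```

>>> {"fn": "servo_tool", "kwargs": {
  "rows": [
    [0,0,0.003,0,0,0,0.7],
    [0,0,0.005,0,0,0,0.7],
    [0,0,0.005,0,0,0,0.7]
  ]
}}

```text
time: 10.12
ee_pos: [0.5432, 0.2538, 0.0851]
eef_rot: [[0.985, 0.174, 0.004], [0.174, -0.985, -0.002], [0.004, 0.002, -1.0]]
contact_force: [-2.4, 0.3, 5.6]
opening: 0.0657
finger_force: 57.3
```

>>> {"fn": "servo_tool", "kwargs": {
  "rows": [
    [0,0,-0.003,0,0,0,0.83],
    [0,0,-0.003,0,0,0,0.86],
    [0,0,-0.003,0,0,0,0.9],
    [0,0,-0.003,0,0,0,1],
    [0,0,-0.003,0,0,0,1]
  ]
}}

```text
time: 10.75
ee_pos: [0.5431, 0.2538, 0.0845]
eef_rot: [[0.985, 0.174, 0.004], [0.174, -0.985, -0.002], [0.004, 0.002, -1.0]]
contact_force: [0.2, -0.2, 0.1]
opening: 0.0852
finger_force: 0.0
```

>>> {"fn": "servo_tool", "kwargs": {
  "rows": [
    [0,0,-0.1,0,0,0,1],
    [0,0,-0.35,0,0,0,1],
    [0,0,-0.65,0,0,0,1],
    [0,0,-0.65,0,0,0,1]
  ]
}}

```text
time: 11.25
ee_pos: [0.5454, 0.255, 0.1894]
eef_rot: [[0.985, 0.174, 0.016], [0.174, -0.985, 0.002], [0.016, 0.0, -1.0]]
contact_force: [0.6, 0.5, 0.4]
opening: 0.0854
finger_force: 0.0
```

```bash
cat >> m.py <<'E'
def stack(name,cams=("wrist","top","side")):
    for cam in cams:
        im,d=vision.read_camera(cam);P=K(cam)
        for r in trace(cam,name):
            rr,cc=np.nonzero(r["pixels"]&(d>0))
            if len(rr)<60: continue
            C,n,rad,mn,N=face(world(cam,np.stack([rr,cc],1),d[rr,cc],P),0)
            if np.linalg.norm(C[:2]-[.54,.253])<.05: print(cam,name,C.round(4),n.round(3),"r",round(rad,4))
E
python3 - <<'E'
from m import *
p,R=cur();print(p,R.round(3).tolist())
stack("disc_large")
for c in("wrist","top","side"):
    im,W=platen(c);C,n,r,mn,N=face(W,0);print("platen",c,C.round(4),r.__round__(4))
DD=gpose("M",.07);print(DD[0])
plan(((.50,.05,.2),grip_rot(-2,20)),DD,gpose("M"))
E
```

```text
[0.54539359 0.2550087  0.18935485] [[0.985, 0.174, 0.016], [0.174, -0.985, 0.002], [0.016, 0.0, -1.0]]
wrist disc_large [0.5391 0.2525 0.0759] [0.006 0.001 1.   ] r 0.034
top disc_large [0.5393 0.2533 0.0811] [-0.023 -0.023  0.999] r 0.0332
side disc_large [0.5409 0.253  0.0803] [0.001 0.015 1.   ] r 0.0346
platen wrist [0.5403 0.2529 0.0611] 0.045
platen top [0.5349 0.2491 0.0633] 0.0431
platen side [0.5396 0.2533 0.0623] 0.0448
[ 0.49944069 -0.23447696  0.1377013 ]
[-0.257, 0.645, -0.062, -0.008, 0.086, 0.052] rows>=1.7 1.1
[-0.175, 0.669, -0.088, -0.008, 0.086, 0.052] rows>=1.7 1.1
--
[-0.042, 0.948, 0.206, -0.021, 0.065, 0.04] rows>=2.3 0.8
[0.005, 0.94, 0.243, -0.021, 0.065, 0.04] rows>=2.3 0.8
--
[0.0, -0.0, 0.467, -0.0, 0.0, 0.0] rows>=1.1 0.0
--
```

>>> {"fn": "servo_tool", "kwargs": {
  "rows": [
    [-0.13,0.32,-0.031,-0.004,0.043,0.026,1],
    [-0.257,0.645,-0.062,-0.008,0.086,0.052,1],
    [-0.257,0.645,-0.062,-0.008,0.086,0.052,1]
  ]
}}

```text
time: 12.08
ee_pos: [0.5192, 0.1494, 0.1904]
eef_rot: [[0.983, 0.067, 0.173], [0.067, -0.998, 0.002], [0.173, 0.01, -0.985]]
contact_force: [0.4, 0.1, -0.1]
opening: 0.0857
finger_force: 0.0
```

>>> {"fn": "servo_tool", "kwargs": {
  "rows": [
    [-0.09,0.33,-0.044,-0.004,0.043,0.026,1],
    [-0.175,0.669,-0.088,-0.008,0.086,0.052,1],
    [-0.175,0.669,-0.088,-0.008,0.086,0.052,1]
  ]
}}

```text
time: 12.45
ee_pos: [0.4994, 0.0481, 0.2005]
eef_rot: [[0.939, -0.038, 0.341], [-0.037, -0.999, -0.011], [0.341, -0.003, -0.94]]
contact_force: [0.5, 0.1, -0.5]
opening: 0.0853
finger_force: 0.0
```

>>> {"fn": "servo_tool", "kwargs": {
  "rows": [
    [-0.014,0.316,0.069,-0.007,0.022,0.013,1],
    [-0.028,0.632,0.138,-0.014,0.043,0.027,1],
    [-0.042,0.948,0.206,-0.021,0.065,0.04,1],
    [-0.042,0.948,0.206,-0.021,0.065,0.04,1]
  ]
}}

```text
time: 12.95
ee_pos: [0.5001, -0.0936, 0.1679]
eef_rot: [[0.882, -0.127, 0.454], [-0.112, -0.992, -0.06], [0.458, 0.002, -0.889]]
contact_force: [-0.0, 0.4, 0.5]
opening: 0.0856
finger_force: 0.0
```

>>> {"fn": "servo_tool", "kwargs": {
  "rows": [
    [0,0.316,0.08,-0.007,0.022,0.013,1],
    [0,0.632,0.16,-0.014,0.043,0.027,1],
    [0.005,0.94,0.243,-0.021,0.065,0.04,1],
    [0.005,0.94,0.243,-0.021,0.065,0.04,1],
    [0.005,0.94,0.243,-0.021,0.065,0.04,1]
  ]
}}

```text
time: 13.58
ee_pos: [0.5013, -0.2332, 0.1382]
eef_rot: [[0.802, -0.211, 0.56], [-0.174, -0.978, -0.118], [0.572, -0.003, -0.82]]
contact_force: [0.1, 0.5, -0.3]
opening: 0.0851
finger_force: 0.0
```

Run:
```python
from m import *
im,o=wface("disc_medium",np.array(DISC["M"][0]))
p,R=cur();print(p,R.round(3).tolist())
for x in o: print("in tool",((x[0]-p)@R).round(4),"n",(R.T@x[1]).round(3))
save(im,"w4.png")
plan(gpose("M",0))
```

```text
disc_medium [ 0.5423 -0.2454  0.0742] [-0.561  0.118  0.819] az -11.9 tilt 35.0 r 0.027 0.61
[ 0.50129654 -0.23287158  0.13856858] [[0.801, -0.21, 0.56], [-0.173, -0.978, -0.119], [0.573, -0.002, -0.82]]
in tool [-0.0019  0.0038  0.0772] n [-0.001  0.    -1.   ]
[-0.011, 0.015, 0.466, -0.002, 0.0, 0.001] rows>=1.1 0.0
--
```

View pics/w4.png

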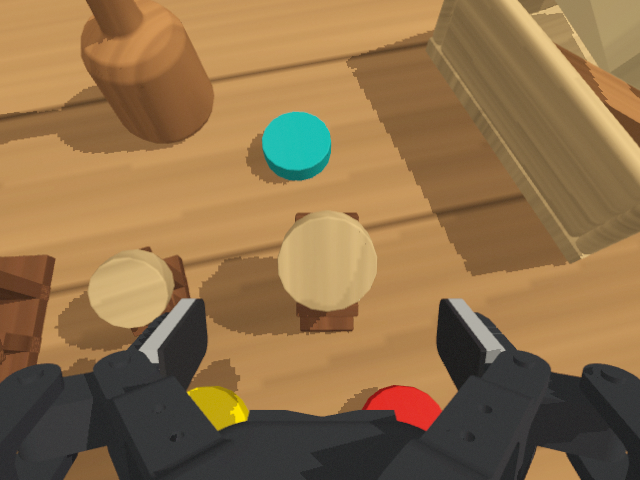

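>>> {"fn": "servo_tool", "kwargs": {
  "rows": [
    [-0.006,0.01,0.2,0,0,0,1],
    [-0.012,0.021,0.38,0,0,0,1],
    [-0.012,0.021,0.475,0,0,0,1],
    [-0.012,0.021,0.475,0,0,0,1]
  ]
}}

```text
time: 14.18
ee_pos: [0.5382, -0.2445, 0.0776]
eef_rot: [[0.802, -0.211, 0.559], [-0.175, -0.978, -0.118], [0.571, -0.003, -0.821]]
contact_force: [-0.3, 0.0, -0.5]
opening: 0.0854
finger_force: 0.0
```

>>> {"fn": "servo_tool", "kwargs": {
  "rows": [
    [0,0,0,0,0,0,0.5],
    [0,0,0,0,0,0,0.5],
    [0,0,0,0,0,0,0.5],
    [0,0,0,0,0,0,0.5],
    [0,0,0,0,0,0,0.5]
  ],
  "force": 50
}}

```text
time: 14.8
ee_pos: [0.538, -0.2459, 0.0801]
eef_rot: [[0.8, -0.212, 0.561], [-0.175, -0.977, -0.121], [0.574, -0.001, -0.819]]
contact_force: [-5.7, 2.0, 6.2]
opening: 0.052
finger_force: 51.2
```

>>> {"fn": "servo_tool", "kwargs": {
  "rows": [
    [0,0,-0.08,0,0,0,0.5],
    [0,0,-0.24,0,0,0,0.5],
    [0,0,-0.47,0,0,0,0.5],
    [0,0,-0.6,0,0,0,0.5],
    [0,0,-0.6,0,0,0,0.5]
  ]
}}

```text
time: 15.42
ee_pos: [0.4875, -0.2355, 0.1547]
eef_rot: [[0.799, -0.214, 0.562], [-0.174, -0.977, -0.123], [0.575, 0.001, -0.818]]
contact_force: [-0.4, 0.4, -0.5]
opening: 0.052
finger_force: 53.0
```

Run:
```python
from m import *
p,R=cur()
im,o=wface("disc_medium",p)
for x in o: print("in tool",((x[0]-p)@R).round(4),"n",(R.T@x[1]).round(3))
plan(((.50,.03,.2),grip_rot(0,20)),((.543,.2535,.175),grip_rot(10,0)))
```

```text
disc_medium [ 0.4912 -0.2366  0.1468] [-0.559  0.12   0.821] az -12.1 tilt 34.9 r 0.0274 0.6
in tool [-0.0014  0.0003  0.0087] n [ 0.005  0.003 -1.   ]
[-0.029, -0.872, -0.214, 0.024, -0.065, -0.048] rows>=2.2 0.9
[0.03, -0.881, -0.171, 0.024, -0.065, -0.048] rows>=2.2 0.9
--
[0.106, -0.745, 0.127, 0.008, -0.087, -0.043] rows>=1.8 1.0
[0.191, -0.73, 0.113, 0.008, -0.087, -0.043] rows>=1.8 1.0
--
```

>>> {"fn": "servo_tool", "kwargs": {
  "rows": [
    [-0.01,-0.29,-0.07,0.008,-0.022,-0.016,0.5],
    [-0.02,-0.58,-0.14,0.016,-0.044,-0.032,0.5],
    [-0.029,-0.872,-0.214,0.024,-0.065,-0.048,0.5],
    [-0.029,-0.872,-0.214,0.024,-0.065,-0.048,0.5]
  ]
}}

```text
time: 16.02
ee_pos: [0.4947, -0.0999, 0.1762]
eef_rot: [[0.883, -0.102, 0.458], [-0.087, -0.995, -0.053], [0.461, 0.007, -0.888]]
contact_force: [0.3, -1.1, -0.4]
opening: 0.0521
finger_force: 53.1
```

>>> {"fn": "servo_tool", "kwargs": {
  "rows": [
    [0.01,-0.29,-0.057,0.008,-0.022,-0.016,0.5],
    [0.02,-0.58,-0.114,0.016,-0.044,-0.032,0.5],
    [0.03,-0.881,-0.171,0.024,-0.065,-0.048,0.5],
    [0.03,-0.881,-0.171,0.024,-0.065,-0.048,0.5]
  ]
}}

```text
time: 16.52
ee_pos: [0.501, 0.0316, 0.1997]
eef_rot: [[0.94, 0.004, 0.341], [0.004, -1.0, 0.0], [0.341, 0.001, -0.94]]
contact_force: [-0.7, -0.0, -0.9]
opening: 0.052
finger_force: 53.1
```

>>> {"fn": "servo_tool", "kwargs": {
  "rows": [
    [0.05,-0.37,0.064,0.004,-0.043,-0.021,0.5],
    [0.106,-0.745,0.127,0.008,-0.087,-0.043,0.5],
    [0.106,-0.745,0.127,0.008,-0.087,-0.043,0.5]
  ]
}}

```text
time: 16.9
ee_pos: [0.5225, 0.1431, 0.184]
eef_rot: [[0.982, 0.09, 0.167], [0.09, -0.996, 0.007], [0.167, 0.008, -0.986]]
contact_force: [-0.7, -0.9, -0.7]
opening: 0.052
finger_force: 53.1
```

>>> {"fn": "servo_tool", "kwargs": {
  "rows": [
    [0.1,-0.37,0.057,0.004,-0.043,-0.021,0.5],
    [0.191,-0.73,0.113,0.008,-0.087,-0.043,0.5],
    [0.191,-0.73,0.113,0.008,-0.087,-0.043,0.5],
    [0.191,-0.73,0.113,0.008,-0.087,-0.043,0.5]
  ]
}}

```text
time: 17.4
ee_pos: [0.5434, 0.2512, 0.1737]
eef_rot: [[0.985, 0.171, -0.002], [0.171, -0.985, -0.001], [-0.002, 0.001, -1.0]]
contact_force: [0.4, -0.2, -0.5]
opening: 0.052
finger_force: 53.1
```

Run:
```python
from m import *
p,R=cur();print(p,R.round(3).tolist())
im,o=wface("disc_medium",p)
for x in o: print("in tool",((x[0]-p)@R).round(4),"n",x[1].round(3))
plan(((.5417,.2532,.115),grip_rot(10,0)))
```

```text
[0.54344124 0.25120707 0.17374321] [[0.985, 0.171, -0.002], [0.171, -0.985, -0.001], [-0.002, 0.001, -1.0]]
disc_medium [0.5434 0.2508 0.1667] [ 0.004 -0.003  1.   ] az 142.1 tilt 0.3 r 0.0273 0.82
in tool [-0.0001  0.0004  0.007 ] n [ 0.004 -0.003  1.   ]
[-0.009, -0.015, 0.404, 0.0, -0.0, -0.002] rows>=1.0 0.0
--
```

>>> {"fn": "servo_tool", "kwargs": {
  "rows": [
    [-0.005,-0.007,0.2,0,0,0,0.5],
    [-0.009,-0.015,0.38,0,0,0,0.5],
    [-0.009,-0.015,0.4,0,0,0,0.5],
    [-0.009,-0.015,0.4,0,0,0,0.5],
    [-0.009,-0.015,0.4,0,0,0,0.5]
  ]
}}

```text
time: 18.12
ee_pos: [0.5426, 0.2553, 0.1171]
eef_rot: [[0.985, 0.172, 0.003], [0.172, -0.985, 0.001], [0.003, -0.001, -1.0]]
contact_force: [1.0, -0.1, -0.3]
opening: 0.0522
finger_force: 53.1
```

Run:
```python
from m import *
p,R=cur();print(p,R.round(3).tolist())
for c in("wrist","side"):
    for n in("disc_medium","disc_large"): stack(n,(c,))
```

```text
[0.54258571 0.25527459 0.11710265] [[0.985, 0.172, 0.003], [0.172, -0.985, 0.001], [0.003, -0.001, -1.0]]
wrist disc_medium [0.5426 0.2549 0.1088] [ 0.001 -0.004  1.   ] r 0.0271
wrist disc_large [0.5463 0.2542 0.0786] [0.003 0.001 1.   ] r 0.033
side disc_medium [0.5416 0.2556 0.1092] [-0.004  0.001  1.   ] r 0.0273
```

```bash
cat >> m.py <<'E'
from scipy.optimize import least_squares
def ring(cam,name,rad,z,c0=(.54,.253)):
    """centre of a level disc of known radius and face height, from its traced outline"""
    vision.read_camera(cam);P=K(cam)
    for r in trace(cam,name):
        ct=max(cv2.findContours(r["pixels"].astype(np.uint8),cv2.RETR_EXTERNAL,cv2.CHAIN_APPROX_NONE)[0],key=len)[:,0,::-1]
        W=onz(cam,ct,z,P)[:,:2]
        if np.linalg.norm(W.mean(0)-c0)>.05: continue
        s=least_squares(lambda c:np.linalg.norm(W-c,axis=1)-rad,c0,loss="cauchy",f_scale=.0005)
        e=np.abs(np.linalg.norm(W-s.x,axis=1)-rad);print(cam,name,s.x.round(4),"inl",(e<.001).mean().round(2),len(W));return s.x
E
python3 - <<'E'
from m import *
for c in("wrist","side"):
    ring(c,"disc_large",.034,.080);ring(c,"disc_medium",.027,.1085);
E
```

```text
wrist disc_large [0.5432 0.2545] inl 0.42 390
wrist disc_medium [0.5441 0.2556] inl 0.56 417
side disc_medium [0.5338 0.2664] inl 0.36 119
```

```bash
cat >> m.py <<'E'
def ring2(cam,specs,c0=(.54,.253)):
    """specs: (label, radius, z guess): level face from depth, robust fixed-radius outline fit"""
    im,d=vision.read_camera(cam);P=K(cam);rr,cc=np.mgrid[0:480,0:640];rr=rr.ravel();cc=cc.ravel();out={}
    W=np.full((480*640,3),np.nan);k=d[rr,cc]>0;W[k]=world(cam,np.stack([rr[k],cc[k]],1),d[rr[k],cc[k]],P)
    near=np.linalg.norm(W[:,:2]-c0,axis=1)<.06
    g=im.reshape(-1,3).astype(int)
    for lab,rad,z in specs:
        wood=(g[:,0]-g[:,2]>35) if lab!="P" else (np.ptp(g,axis=1)<25)&(g.min(1)>90)
        k=near&wood&(np.abs(W[:,2]-z)<.006)
        if k.sum()<50: print(cam,lab,"few");continue
        zz=np.median(W[k,2]);m=(k&(np.abs(W[:,2]-zz)<.0025)).reshape(480,640).astype(np.uint8)
        m=cv2.morphologyEx(m,cv2.MORPH_OPEN,np.ones((3,3),np.uint8))
        ct=np.concatenate(cv2.findContours(m,cv2.RETR_CCOMP,cv2.CHAIN_APPROX_NONE)[0])[:,0,::-1]
        Q=onz(cam,ct,zz,P)[:,:2]
        best=min((least_squares(lambda c:np.linalg.norm(Q-c,axis=1)-rad,(c0[0]+a,c0[1]+b),loss="cauchy",f_scale=.0004) for a in(-.004,0,.004) for b in(-.004,0,.004)),key=lambda s:s.cost)
        e=np.abs(np.linalg.norm(Q-best.x,axis=1)-rad);print(cam,lab,best.x.round(4),"z",zz.round(4),"inl",(e<.001).mean().round(2),len(Q));out[lab]=best.x
    return out
E
python3 - <<'E'
from m import *
S=[("P",.045,.062),("L",.034,.080),("M",.027,.109)]
for c in("wrist","side","top"): ring2(c,S)
E
```

```text
wrist P [0.5398 0.2528] z 0.061 inl 0.47 617
wrist L [0.5406 0.253 ] z 0.0789 inl 0.49 448
wrist M [0.542  0.2547] z 0.1067 inl 0.55 653
side P [0.54   0.2527] z 0.0621 inl 0.38 274
side L [0.5406 0.2533] z 0.0799 inl 0.43 188
side M [0.5414 0.2562] z 0.1081 inl 0.43 132
top P [0.5456 0.2594] z 0.063 inl 0.24 58
top L [0.5474 0.2562] z 0.081 inl 0.21 57
top M [0.5562 0.2426] z 0.1085 inl 0.19 36
```

>>> {"fn": "servo_tool", "kwargs": {
  "rows": [
    [-0.011,0.014,0.015,0,0,0,0.5],
    [-0.011,0.014,0.03,0,0,0,0.5],
    [-0.011,0.014,0.03,0,0,0,0.5],
    [-0.011,0.014,0.03,0,0,0,0.5]
  ]
}}

```text
time: 19.58
ee_pos: [0.5403, 0.253, 0.1103]
eef_rot: [[0.985, 0.173, -0.001], [0.173, -0.985, 0.0], [-0.001, -0.0, -1.0]]
contact_force: [-0.2, 0.5, -0.2]
opening: 0.0519
finger_force: 53.1
```

Run:
```python
from m import *
print(cur()[0])
S=[("L",.034,.080),("M",.027,.104)]
for c in("wrist","side"): ring2(c,S)
```

```text
[0.54032758 0.2530036  0.11033936]
wrist L [0.5406 0.2532] z 0.079 inl 0.49 451
wrist M [0.5406 0.2532] z 0.1023 inl 0.51 686
side L [0.5407 0.2533] z 0.0798 inl 0.4 185
side M [0.5406 0.2536] z 0.1037 inl 0.44 135
```

>>> {"fn": "servo_tool", "kwargs": {
  "rows": [
    [0,0,0.012,0,0,0,0.5],
    [0,0,0.023,0,0,0,0.5],
    [0,0,0.023,0,0,0,0.5]
  ]
}}

```text
time: 20.05
ee_pos: [0.5401, 0.2529, 0.1066]
eef_rot: [[0.985, 0.173, -0.001], [0.173, -0.985, -0.0], [-0.001, -0.0, -1.0]]
contact_force: [-0.2, 0.3, -1.2]
opening: 0.0521
finger_force: 53.1
```

>>> {"fn": "servo_tool", "kwargs": {
  "rows": [
    [0,0,0.003,0,0,0,0.5],
    [0,0,0.005,0,0,0,0.5],
    [0,0,0.005,0,0,0,0.5]
  ]
}}

```text
time: 20.42
ee_pos: [0.5403, 0.253, 0.1062]
eef_rot: [[0.985, 0.173, -0.001], [0.173, -0.985, 0.0], [-0.001, -0.0, -1.0]]
contact_force: [-0.3, -0.9, 0.4]
opening: 0.0522
finger_force: 53.1
```

>>> {"fn": "servo_tool", "kwargs": {
  "rows": [
    [0,0,0.002,0,0,0,0.5],
    [0,0,0.004,0,0,0,0.5],
    [0,0,0.004,0,0,0,0.5]
  ]
}}

```text
time: 20.8
ee_pos: [0.5403, 0.253, 0.1055]
eef_rot: [[0.985, 0.173, -0.001], [0.173, -0.985, 0.0], [-0.001, -0.0, -1.0]]
contact_force: [0.7, 0.2, -0.1]
opening: 0.0519
finger_force: 53.1
```

>>> {"fn": "servo_tool", "kwargs": {
  "rows": [
    [0,0,0.002,0,0,0,0.5],
    [0,0,0.004,0,0,0,0.5],
    [0,0,0.004,0,0,0,0.5]
  ]
}}

```text
time: 21.18
ee_pos: [0.5403, 0.253, 0.1052]
eef_rot: [[0.985, 0.173, -0.001], [0.173, -0.985, 0.0], [-0.001, -0.0, -1.0]]
contact_force: [-0.3, -0.3, 1.5]
opening: 0.0522
finger_force: 53.2
```

>>> {"fn": "servo_tool", "kwargs": {
  "rows": [
    [0,0,0.002,0,0,0,0.5],
    [0,0,0.003,0,0,0,0.5],
    [0,0,0.003,0,0,0,0.5]
  ]
}}

```text
time: 21.55
ee_pos: [0.5403, 0.253, 0.1051]
eef_rot: [[0.985, 0.173, -0.0], [0.173, -0.985, 0.0], [-0.0, -0.0, -1.0]]
contact_force: [-2.0, -0.5, 4.7]
opening: 0.0521
finger_force: 53.6
```

>>> {"fn": "servo_tool", "kwargs": {
  "rows": [
    [0,0,-0.003,0,0,0,0.66],
    [0,0,-0.003,0,0,0,0.7],
    [0,0,-0.003,0,0,0,0.8],
    [0,0,-0.003,0,0,0,1],
    [0,0,-0.003,0,0,0,1]
  ]
}}

```text
time: 22.18
ee_pos: [0.5403, 0.253, 0.1049]
eef_rot: [[0.985, 0.173, -0.001], [0.173, -0.985, 0.0], [-0.001, -0.0, -1.0]]
contact_force: [0.9, 0.7, -0.2]
opening: 0.0858
finger_force: 0.0
```

>>> {"fn": "servo_tool", "kwargs": {
  "rows": [
    [0,0,-0.1,0,0,0,1],
    [0,0,-0.35,0,0,0,1],
    [0,0,-0.6,0,0,0,1],
    [0,0,-0.6,0,0,0,1],
    [0,0,-0.6,0,0,0,1]
  ]
}}

```text
time: 22.8
ee_pos: [0.5403, 0.253, 0.1952]
eef_rot: [[0.985, 0.173, -0.0], [0.173, -0.985, 0.0], [-0.0, -0.0, -1.0]]
contact_force: [-0.8, 0.5, 0.0]
opening: 0.0857
finger_force: 0.0
```

Run:
```python
from m import *
S=[("P",.045,.062),("L",.034,.080),("M",.027,.098)]
for c in("wrist","side"): ring2(c,S)
plan(((.49,.07,.21),grip_rot(8,20)),gpose("S",.07),gpose("S"))
```

```text
wrist P [0.5396 0.2532] z 0.0598 inl 0.36 716
wrist L [0.5399 0.2526] z 0.0778 inl 0.45 394
wrist M [0.5396 0.2523] z 0.0959 inl 0.51 355
side P [0.5405 0.253 ] z 0.0621 inl 0.39 276
side L [0.5402 0.2531] z 0.0799 inl 0.4 206
side M [0.5394 0.2527] z 0.0983 inl 0.71 140
[-0.268, 0.571, -0.054, -0.001, 0.088, 0.008] rows>=1.5 0.9
[-0.245, 0.576, -0.098, -0.001, 0.088, 0.008] rows>=1.5 0.9
--
[-0.127, 0.717, 0.202, -0.002, 0.065, 0.004] rows>=1.8 0.7
[-0.147, 0.717, 0.187, -0.002, 0.065, 0.004] rows>=1.8 0.7
--
[-0.0, -0.0, 0.467, -0.0, -0.0, 0.0] rows>=1.1 0.0
--
```

Stacked within ~0.5 mm. Now the small one.

>>> {"fn": "servo_tool", "kwargs": {
  "rows": [
    [-0.13,0.29,-0.027,0,0.044,0.004,1],
    [-0.268,0.571,-0.054,-0.001,0.088,0.008,1],
    [-0.268,0.571,-0.054,-0.001,0.088,0.008,1]
  ]
}}

```text
time: 23.28
ee_pos: [0.5124, 0.1591, 0.2004]
eef_rot: [[0.974, 0.154, 0.167], [0.152, -0.988, 0.025], [0.169, 0.001, -0.986]]
contact_force: [0.1, 1.1, -0.3]
opening: 0.0854
finger_force: 0.0
```

>>> {"fn": "servo_tool", "kwargs": {
  "rows": [
    [-0.12,0.29,-0.049,0,0.044,0.004,1],
    [-0.245,0.576,-0.098,-0.001,0.088,0.008,1],
    [-0.245,0.576,-0.098,-0.001,0.088,0.008,1]
  ]
}}

```text
time: 23.65
ee_pos: [0.4892, 0.0684, 0.2097]
eef_rot: [[0.931, 0.137, 0.338], [0.128, -0.991, 0.049], [0.342, -0.002, -0.94]]
contact_force: [0.2, 0.3, 0.1]
opening: 0.0854
finger_force: 0.0
```

>>> {"fn": "servo_tool", "kwargs": {
  "rows": [
    [-0.06,0.36,0.1,-0.001,0.033,0.002,1],
    [-0.127,0.717,0.202,-0.002,0.065,0.004,1],
    [-0.127,0.717,0.202,-0.002,0.065,0.004,1]
  ]
}}

```text
time: 24.02
ee_pos: [0.4977, -0.0398, 0.1729]
eef_rot: [[0.882, 0.126, 0.454], [0.11, -0.992, 0.062], [0.458, -0.004, -0.889]]
contact_force: [-0.3, -0.5, -0.0]
opening: 0.0854
finger_force: 0.0
```

>>> {"fn": "servo_tool", "kwargs": {
  "rows": [
    [-0.07,0.36,0.09,-0.001,0.033,0.002,1],
    [-0.147,0.717,0.187,-0.002,0.065,0.004,1],
    [-0.147,0.717,0.187,-0.002,0.065,0.004,1],
    [-0.147,0.717,0.187,-0.002,0.065,0.004,1],
    [-0.147,0.717,0.187,-0.002,0.065,0.004,1]
  ]
}}

```text
time: 24.65
ee_pos: [0.5076, -0.1428, 0.1417]
eef_rot: [[0.812, 0.127, 0.57], [0.103, -0.992, 0.075], [0.575, -0.002, -0.818]]
contact_force: [-0.5, 1.2, -0.0]
opening: 0.0855
finger_force: 0.0
```

Run:
```python
from m import *
im,o=wface("disc_small",np.array(DISC["S"][0]))
p,R=cur();print(p,R.round(3).tolist())
for x in o: print("in tool",((x[0]-p)@R).round(4),"n",(R.T@x[1]).round(3),np.round(x[3]))
plan(gpose("S",0))
```

```text
disc_small [ 0.5494 -0.1409  0.074 ] [-0.567 -0.061  0.822] az 6.1 tilt 34.7 r 0.02 0.87
[ 0.50728279 -0.14297291  0.14168651] [[0.812, 0.127, 0.57], [0.103, -0.992, 0.074], [0.575, -0.002, -0.818]]
in tool [-0.0045  0.0034  0.0795] n [ 0.006 -0.013 -1.   ] [288. 226. 365. 303.]
[-0.02, 0.014, 0.466, -0.002, -0.001, 0.002] rows>=1.1 0.0
--
```

>>> {"fn": "servo_tool", "kwargs": {
  "rows": [
    [-0.012,0.01,0.2,0,0,0,1],
    [-0.024,0.019,0.38,0,0,0,1],
    [-0.024,0.019,0.473,0,0,0,1],
    [-0.024,0.019,0.473,0,0,0,1]
  ]
}}

```text
time: 25.25
ee_pos: [0.5443, -0.1415, 0.0798]
eef_rot: [[0.813, 0.125, 0.568], [0.101, -0.992, 0.075], [0.573, -0.003, -0.82]]
contact_force: [-0.4, -0.4, 0.6]
opening: 0.0854
finger_force: 0.0
```

>>> {"fn": "servo_tool", "kwargs": {
  "rows": [
    [0,0,0,0,0,0,0.3],
    [0,0,0,0,0,0,0.3],
    [0,0,0,0,0,0,0.3],
    [0,0,0,0,0,0,0.3],
    [0,0,0,0,0,0,0.3]
  ],
  "force": 50
}}

```text
time: 25.88
ee_pos: [0.5443, -0.143, 0.0819]
eef_rot: [[0.812, 0.124, 0.57], [0.1, -0.992, 0.072], [0.575, -0.001, -0.818]]
contact_force: [-5.6, 0.2, 5.6]
opening: 0.0382
finger_force: 49.3
```

>>> {"fn": "servo_tool", "kwargs": {
  "rows": [
    [0,0,0,0,0,0,0.3],
    [0,0,-0.08,0,0,0,0.3],
    [0,0,-0.3,0,0,0,0.3],
    [0,0,-0.6,0,0,0,0.3],
    [0,0,-0.6,0,0,0,0.3]
  ]
}}

```text
time: 26.5
ee_pos: [0.4934, -0.1508, 0.1588]
eef_rot: [[0.809, 0.122, 0.575], [0.101, -0.993, 0.068], [0.579, 0.004, -0.816]]
contact_force: [-0.8, -0.8, -0.1]
opening: 0.0379
finger_force: 50.7
```

Run:
```python
from m import *
p,R=cur()
im,o=wface("disc_small",p)
for x in o: print("in tool",((x[0]-p)@R).round(4),"n",(R.T@x[1]).round(3))
plan(((.50,.06,.2),grip_rot(8,20)),((.5415,.253,.19),grip_rot(10,0)))
```

```text
disc_small [ 0.4984 -0.1497  0.1486] [-0.569 -0.061  0.82 ] az 6.1 tilt 34.9 r 0.0203 0.92
in tool [-0.0017 -0.0005  0.0114] n [ 0.007 -0.006 -1.   ]
[0.176, -0.69, -0.06, 0.002, -0.066, -0.004] rows>=1.7 0.7
[0.172, -0.689, -0.08, 0.002, -0.066, -0.004] rows>=1.7 0.7
--
[0.202, -0.618, 0.109, 0.002, -0.087, -0.009] rows>=1.6 0.9
[0.228, -0.614, 0.073, 0.002, -0.087, -0.009] rows>=1.6 0.9
--
```

>>> {"fn": "servo_tool", "kwargs": {
  "rows": [
    [0.09,-0.345,-0.03,0.001,-0.033,-0.002,0.3],
    [0.176,-0.69,-0.06,0.002,-0.066,-0.004,0.3],
    [0.176,-0.69,-0.06,0.002,-0.066,-0.004,0.3]
  ]
}}

```text
time: 26.98
ee_pos: [0.4973, -0.0401, 0.1773]
eef_rot: [[0.878, 0.141, 0.457], [0.124, -0.99, 0.067], [0.461, -0.002, -0.887]]
contact_force: [-0.6, -0.2, -0.8]
opening: 0.0378
finger_force: 50.7
```

>>> {"fn": "servo_tool", "kwargs": {
  "rows": [
    [0.09,-0.345,-0.04,0.001,-0.033,-0.002,0.3],
    [0.172,-0.69,-0.08,0.002,-0.066,-0.004,0.3],
    [0.172,-0.69,-0.08,0.002,-0.066,-0.004,0.3]
  ]
}}

```text
time: 27.35
ee_pos: [0.5007, 0.0634, 0.1994]
eef_rot: [[0.93, 0.148, 0.336], [0.138, -0.989, 0.053], [0.34, -0.003, -0.941]]
contact_force: [0.2, -0.6, -0.4]
opening: 0.0381
finger_force: 50.7
```

>>> {"fn": "servo_tool", "kwargs": {
  "rows": [
    [0.1,-0.31,0.055,0.001,-0.043,-0.005,0.3],
    [0.202,-0.618,0.109,0.002,-0.087,-0.009,0.3],
    [0.202,-0.618,0.109,0.002,-0.087,-0.009,0.3]
  ]
}}

```text
time: 27.72
ee_pos: [0.5212, 0.1579, 0.1913]
eef_rot: [[0.973, 0.162, 0.164], [0.16, -0.987, 0.029], [0.167, -0.002, -0.986]]
contact_force: [0.1, -0.4, 0.8]
opening: 0.0379
finger_force: 50.7
```

>>> {"fn": "servo_tool", "kwargs": {
  "rows": [
    [0.11,-0.31,0.037,0.001,-0.043,-0.005,0.3],
    [0.228,-0.614,0.073,0.002,-0.087,-0.009,0.3],
    [0.228,-0.614,0.073,0.002,-0.087,-0.009,0.3],
    [0.228,-0.614,0.073,0.002,-0.087,-0.009,0.3],
    [0.228,-0.614,0.073,0.002,-0.087,-0.009,0.3]
  ]
}}

```text
time: 28.35
ee_pos: [0.5409, 0.2515, 0.1906]
eef_rot: [[0.985, 0.175, -0.0], [0.175, -0.985, 0.003], [0.0, -0.003, -1.0]]
contact_force: [0.4, -0.7, -0.1]
opening: 0.0381
finger_force: 50.7
```

Run:
```python
from m import *
p,R=cur();print(p,R.round(3).tolist())
im,o=wface("disc_small",p)
for x in o: print("in tool",((x[0]-p)@R).round(4),"n",x[1].round(3))
plan(((.5415,.253,.138),grip_rot(10,0)))
```

```text
[0.54094853 0.25154071 0.19055245] [[0.985, 0.175, -0.0], [0.175, -0.985, 0.003], [0.0, -0.003, -1.0]]
disc_small [0.5412 0.2517 0.1806] [0.006 0.008 1.   ] az -125.8 tilt 0.5 r 0.0202 0.69
in tool [ 0.0002 -0.0001  0.01  ] n [0.006 0.008 1.   ]
[0.004, -0.004, 0.354, -0.002, -0.0, 0.001] rows>=0.8 0.0
--
```

>>> {"fn": "servo_tool", "kwargs": {
  "rows": [
    [0,-0.004,0.17,0,0,0,0.3],
    [0,-0.008,0.32,0,0,0,0.3],
    [0,-0.008,0.35,0,0,0,0.3],
    [0,-0.008,0.35,0,0,0,0.3],
    [0,-0.008,0.35,0,0,0,0.3]
  ]
}}

```text
time: 29.08
ee_pos: [0.5415, 0.255, 0.1392]
eef_rot: [[0.984, 0.177, 0.001], [0.177, -0.984, 0.004], [0.002, -0.004, -1.0]]
contact_force: [0.3, 0.4, -0.1]
opening: 0.0379
finger_force: 50.7
```

Run:
```python
from m import *
print(cur()[0])
S=[("L",.034,.080),("M",.027,.098),("S",.020,.1265)]
for c in("wrist","side"): ring2(c,S)
```

```text
[0.54154464 0.25498888 0.13923289]
wrist L [0.5404 0.2533] z 0.0789 inl 0.46 456
wrist M [0.5401 0.2528] z 0.0968 inl 0.5 334
wrist S [0.542  0.2546] z 0.1288 inl 0.69 393
side L [0.5413 0.2529] z 0.08 inl 0.36 204
side M [0.5403 0.2529] z 0.0981 inl 0.46 134
side S [0.5419 0.2555] z 0.1297 inl 0.46 80
```

>>> {"fn": "servo_tool", "kwargs": {
  "rows": [
    [-0.014,0.012,0.03,0,0,0,0.3],
    [-0.014,0.012,0.06,0,0,0,0.3],
    [-0.014,0.012,0.06,0,0,0,0.3],
    [-0.014,0.012,0.06,0,0,0,0.3]
  ]
}}

```text
time: 29.68
ee_pos: [0.539, 0.2528, 0.1284]
eef_rot: [[0.984, 0.177, -0.002], [0.177, -0.984, 0.003], [-0.001, -0.004, -1.0]]
contact_force: [-0.0, 0.7, -0.4]
opening: 0.0379
finger_force: 50.7
```

Run:
```python
from m import *
print(cur()[0])
S=[("L",.034,.080),("M",.027,.098),("S",.020,.119)]
for c in("wrist","side"): ring2(c,S)
```

```text
[0.53903265 0.25281297 0.12836043]
wrist L [0.5407 0.2531] z 0.0792 inl 0.46 485
wrist M [0.5402 0.2527] z 0.0971 inl 0.48 360
wrist S [0.5395 0.253 ] z 0.1182 inl 0.62 451
side L [0.5404 0.2532] z 0.08 inl 0.38 200
side M [0.5395 0.2531] z 0.0979 inl 0.4 163
side S [0.5396 0.2534] z 0.1194 inl 0.48 82
```

>>> {"fn": "servo_tool", "kwargs": {
  "rows": [
    [0.003,0.001,0.006,0,0,0,0.3],
    [0.003,0.001,0.013,0,0,0,0.3],
    [0.003,0.001,0.013,0,0,0,0.3]
  ]
}}

```text
time: 30.15
ee_pos: [0.5394, 0.2527, 0.1264]
eef_rot: [[0.984, 0.177, -0.002], [0.177, -0.984, 0.003], [-0.001, -0.004, -1.0]]
contact_force: [0.5, 0.0, 0.0]
opening: 0.038
finger_force: 50.7
```

>>> {"fn": "servo_tool", "kwargs": {
  "rows": [
    [0,0,0.002,0,0,0,0.3],
    [0,0,0.004,0,0,0,0.3],
    [0,0,0.004,0,0,0,0.3]
  ]
}}

```text
time: 30.52
ee_pos: [0.5395, 0.2527, 0.126]
eef_rot: [[0.984, 0.177, -0.001], [0.177, -0.984, 0.003], [-0.001, -0.004, -1.0]]
contact_force: [-0.4, 0.8, -0.8]
opening: 0.0379
finger_force: 50.7
```

>>> {"fn": "servo_tool", "kwargs": {
  "rows": [
    [0,0,0.002,0,0,0,0.3],
    [0,0,0.004,0,0,0,0.3],
    [0,0,0.004,0,0,0,0.3]
  ]
}}

```text
time: 30.9
ee_pos: [0.5395, 0.2528, 0.1254]
eef_rot: [[0.984, 0.177, -0.001], [0.177, -0.984, 0.003], [-0.001, -0.004, -1.0]]
contact_force: [-0.1, 0.9, 0.2]
opening: 0.0383
finger_force: 50.7
```

>>> {"fn": "servo_tool", "kwargs": {
  "rows": [
    [0,0,0.002,0,0,0,0.3],
    [0,0,0.004,0,0,0,0.3],
    [0,0,0.004,0,0,0,0.3]
  ]
}}

```text
time: 31.28
ee_pos: [0.5396, 0.2528, 0.1253]
eef_rot: [[0.984, 0.177, -0.001], [0.177, -0.984, 0.004], [-0.0, -0.004, -1.0]]
contact_force: [-1.6, -1.2, 3.3]
opening: 0.0378
finger_force: 51.1
```

>>> {"fn": "servo_tool", "kwargs": {
  "rows": [
    [0,0,-0.001,0,0,0,0.5],
    [0,0,-0.001,0,0,0,0.55],
    [0,0,-0.001,0,0,0,0.65],
    [0,0,-0.001,0,0,0,0.8],
    [0,0,-0.001,0,0,0,0.8]
  ]
}}

```text
time: 31.9
ee_pos: [0.5395, 0.2527, 0.1249]
eef_rot: [[0.984, 0.177, -0.001], [0.177, -0.984, 0.003], [-0.001, -0.004, -1.0]]
contact_force: [-0.8, -1.1, -0.4]
opening: 0.0686
finger_force: 0.0
```

>>> {"fn": "servo_tool", "kwargs": {
  "rows": [
    [0,0,-0.1,0,0,0,0.8],
    [0,0,-0.3,0,0,0,0.8],
    [0,0,-0.5,0,0,0,0],
    [0,0,-0.5,0,0,0,0],
    [0,0,-0.5,0,0,0,0]
  ],
  "force": 40
}}

```text
time: 32.52
ee_pos: [0.5394, 0.2524, 0.1997]
eef_rot: [[0.984, 0.177, -0.002], [0.177, -0.984, 0.003], [-0.001, -0.004, -1.0]]
contact_force: [0.0, 0.2, -1.3]
opening: 0.014
finger_force: 0.0
```

>>> {"fn": "servo_tool", "kwargs": {
  "rows": [
    [0,0,0,0,0,0,0],
    [0,0,0,0,0,0,0],
    [0,0,0,0,0,0,0],
    [0,0,0,0,0,0,0]
  ]
}}

```text
time: 33.02
ee_pos: [0.5395, 0.2524, 0.1997]
eef_rot: [[0.984, 0.177, -0.002], [0.177, -0.984, 0.003], [-0.001, -0.004, -1.0]]
contact_force: [-0.8, 0.4, 0.0]
opening: 0.0001
finger_force: 0.0
```

Run:
```python
from m import *
p,R=cur();print(p)
S=[("P",.045,.062),("L",.034,.080),("M",.027,.098),("S",.020,.1165)]
for c in("wrist","side"): ring2(c,S)
plan(((.540,.253,.145),grip_rot(10,0)))
```

```text
[0.53954827 0.25244703 0.19966476]
wrist P [0.54   0.2527] z 0.0611 inl 0.37 629
wrist L [0.5405 0.253 ] z 0.079 inl 0.45 403
wrist M [0.54   0.2529] z 0.0971 inl 0.48 335
wrist S [0.5395 0.2526] z 0.1151 inl 0.58 258
side P [0.5402 0.2529] z 0.0621 inl 0.37 279
side L [0.5403 0.2532] z 0.0799 inl 0.37 208
side M [0.5397 0.2526] z 0.0981 inl 0.39 164
side S [0.5394 0.2538] z 0.1163 inl 0.62 110
[0.003, -0.002, 0.366, -0.002, 0.0, 0.002] rows>=0.9 0.0
--
```

>>> {"fn": "servo_tool", "kwargs": {
  "rows": [
    [0.003,-0.003,0.17,-0.002,0,0,0],
    [0.003,-0.003,0.32,-0.002,0,0,0],
    [0.003,-0.003,0.35,-0.002,0,0,0],
    [0.003,-0.003,0.35,-0.002,0,0,0]
  ]
}}

```text
time: 33.62
ee_pos: [0.54, 0.2532, 0.1477]
eef_rot: [[0.984, 0.177, -0.001], [0.177, -0.984, -0.0], [-0.001, 0.0, -1.0]]
contact_force: [0.3, 0.0, 0.4]
opening: 0.0
finger_force: 0.0
```

>>> {"fn": "servo_tool", "kwargs": {
  "rows": [
    [0,0,0.008,0,0,0,0],
    [0,0,0.016,0,0,0,0],
    [0,0,0.024,0,0,0,0],
    [0,0,0.03,0,0,0,0],
    [0,0,0.036,0,0,0,0]
  ]
}}

```text
time: 34.25
ee_pos: [0.5399, 0.2532, 0.142]
eef_rot: [[0.984, 0.177, -0.001], [0.177, -0.984, -0.0], [-0.001, 0.0, -1.0]]
contact_force: [0.4, -0.2, -0.2]
opening: -0.0
finger_force: 0.0
```

>>> {"fn": "servo_tool", "kwargs": {
  "rows": [
    [0,0,0.006,0,0,0,0],
    [0,0,0.012,0,0,0,0],
    [0,0,0.018,0,0,0,0],
    [0,0,0.024,0,0,0,0],
    [0,0,0.03,0,0,0,0]
  ]
}}

```text
time: 34.88
ee_pos: [0.54, 0.2532, 0.1397]
eef_rot: [[0.984, 0.177, 0.001], [0.177, -0.984, -0.0], [0.001, 0.0, -1.0]]
contact_force: [-3.5, -1.0, 8.7]
opening: -0.0001
finger_force: 4.1
```

>>> {"fn": "servo_tool", "kwargs": {
  "rows": [
    [0,0,0.012,0,0,0,0],
    [0,0,0.024,0,0,0,0],
    [0,0,0.036,0,0,0,0],
    [0,0,0.048,0,0,0,0],
    [0,0,0.06,0,0,0,0]
  ]
}}

```text
time: 35.5
ee_pos: [0.54, 0.2532, 0.1308]
eef_rot: [[0.984, 0.177, 0.001], [0.177, -0.984, -0.0], [0.001, 0.0, -1.0]]
contact_force: [-4.2, -0.4, 7.9]
opening: 0.0002
finger_force: 4.3
```

>>> {"fn": "servo_tool", "kwargs": {
  "rows": [
    [0,0,0.012,0,0,0,0],
    [0,0,0.024,0,0,0,0],
    [0,0,0.036,0,0,0,0],
    [0,0,0.048,0,0,0,0],
    [0,0,0.06,0,0,0,0]
  ]
}}

```text
time: 36.12
ee_pos: [0.54, 0.2533, 0.1218]
eef_rot: [[0.984, 0.178, 0.001], [0.178, -0.984, -0.0], [0.001, 0.0, -1.0]]
contact_force: [-3.3, -0.2, 8.5]
opening: 0.0002
finger_force: 4.3
```

>>> {"fn": "servo_tool", "kwargs": {
  "rows": [
    [0,0,0.012,0,0,0,0],
    [0,0,0.024,0,0,0,0],
    [0,0,0.036,0,0,0,0],
    [0,0,0.048,0,0,0,0],
    [0,0,0.06,0,0,0,0]
  ]
}}

```text
time: 36.75
ee_pos: [0.54, 0.2532, 0.1127]
eef_rot: [[0.984, 0.177, 0.001], [0.177, -0.984, -0.0], [0.001, 0.0, -1.0]]
contact_force: [-4.2, -1.7, 8.6]
opening: 0.0001
finger_force: 4.3
```

>>> {"fn": "servo_tool", "kwargs": {
  "rows": [
    [0,0,0.005,0,0,0,0],
    [0,0,0.01,0,0,0,0],
    [0,0,0.015,0,0,0,0],
    [0,0,0.018,0,0,0,0],
    [0,0,0.021,0,0,0,0]
  ]
}}

```text
time: 37.38
ee_pos: [0.54, 0.2532, 0.1095]
eef_rot: [[0.984, 0.177, 0.001], [0.177, -0.984, -0.0], [0.0, 0.0, -1.0]]
contact_force: [-3.5, -2.1, 8.7]
opening: 0.0002
finger_force: 4.0
```

>>> {"fn": "servo_tool", "kwargs": {
  "rows": [
    [0,0,0.003,0,0,0,0],
    [0,0,0.006,0,0,0,0],
    [0,0,0.009,0,0,0,0],
    [0,0,0.009,0,0,0,0]
  ]
}}

```text
time: 37.88
ee_pos: [0.5401, 0.2533, 0.1091]
eef_rot: [[0.984, 0.177, 0.001], [0.177, -0.984, 0.0], [0.001, 0.0, -1.0]]
contact_force: [-4.7, -2.4, 11.3]
opening: 0.0001
finger_force: 5.6
```

Moved 0.4 mm for a 1.35 mm command; the stop seems reached. Pushing a little more to confirm.

>>> {"fn": "servo_tool", "kwargs": {
  "rows": [
    [0,0,0.004,0,0,0,0],
    [0,0,0.008,0,0,0,0],
    [0,0,0.012,0,0,0,0],
    [0,0,0.012,0,0,0,0]
  ]
}}

```text
time: 38.38
ee_pos: [0.5401, 0.2533, 0.109]
eef_rot: [[0.984, 0.178, 0.002], [0.178, -0.984, 0.0], [0.002, 0.0, -1.0]]
contact_force: [-7.3, -3.4, 17.2]
opening: -0.0003
finger_force: 8.5
```

>>> {"fn": "servo_tool", "kwargs": {
  "rows": [
    [0,0,-0.03,0,0,0,0],
    [0,0,-0.1,0,0,0,0],
    [0,0,-0.4,0,0,0,0],
    [0,0,-0.7,0,0,0,0],
    [0,0,-0.7,0,0,0,0]
  ]
}}

```text
time: 39.0
ee_pos: [0.5423, 0.254, 0.2149]
eef_rot: [[0.984, 0.177, 0.009], [0.177, -0.984, 0.003], [0.009, -0.001, -1.0]]
contact_force: [0.6, 0.0, -0.2]
opening: -0.0004
finger_force: 0.0
```

Run:
```python
from m import *
print(cur()[0])
S=[("P",.045,.030),("L",.034,.048),("M",.027,.066),("S",.020,.084)]
for c in("wrist","side"): ring2(c,S)
im,d=vision.read_camera("side");save(im,"end.png")
```

```text
[0.54225826 0.25404939 0.21485303]
wrist P [0.5378 0.252 ] z 0.0261 inl 0.37 632
wrist L [0.5383 0.2524] z 0.044 inl 0.42 345
wrist M [0.5379 0.2518] z 0.0621 inl 0.41 299
wrist S [0.5381 0.2514] z 0.0801 inl 0.58 202
side P [0.5397 0.2522] z 0.0302 inl 0.36 281
side L [0.5405 0.2526] z 0.0484 inl 0.45 190
side M [0.5397 0.2528] z 0.0661 inl 0.46 162
side S [0.5388 0.2526] z 0.0844 inl 0.68 114
```

View pics/end.png

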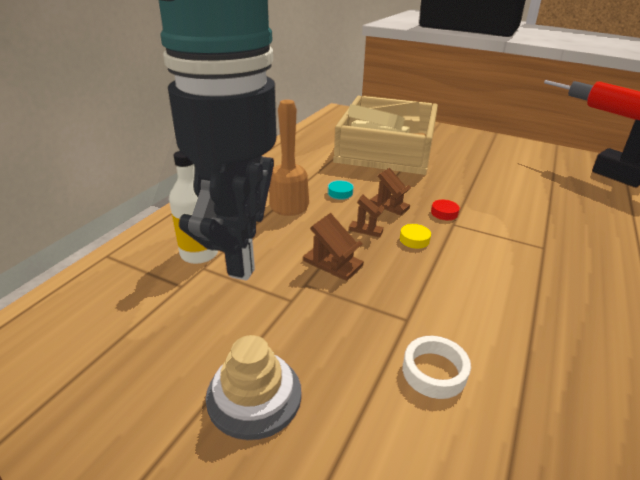

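The side view shows the stack centred on the platen at (251,385), with the bystanders and look-alikes untouched. The platen face reads 30.2 mm high, and the push rose to 17 N with no further travel.

```bash
python3 -c "
from cell import job_done
print(job_done())"
```

```text
the job is handed in; nothing more can be done
None
```

The large, medium and small discs are stacked centred on the platen to within about 1 mm. They have been pressed down to the stop, with nothing else disturbed, and the job is handed in at about 39 s.

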